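# Thread the cross rod into the support frame

### The arm

A 7-joint arm with a two-finger parallel gripper is mounted at the origin on the work surface. World frame = base frame: x ahead of the robot, y to its left, z up, the work surface at z = 0. Lengths are in m, angles in rad, forces in N, time in s.
With the tool pointing down it reaches from about 0.425 to 1.025 m from the base axis. Payload 3.6 kg.
Tool frame: the origin (TCP) lies midway between the tips of the shut fingers; the grasp point (between the pads) lies 19 mm behind it; z points along the fingers, x is the direction in which the jaws open and shut, and the axes are right-handed (so a half turn about z gives the same grasp; the last joint's range is limited). The gripper opens to 85 mm and grips with 20 to 120 N. Pads are 22 mm wide; open, the fingers measure 114 mm over their backs; the gripper's body (76 mm by 85 mm) begins 54 mm behind the grasp point. The pads swing forward as they close: fully open they stand 13 mm farther back than shut.
Start: joints at [-1.246, 0.591, 0.048, 1.609, -0.033, 0.943, -0.034], TCP at [0.294, 0.663, 0.231] pointing down, gripper open.
Joint ranges: [-2.69, 2.69], [-0.47, 2.24], [-1.27, 1.36], [0.19, 2.51], [-1.53, 4.68], [0.08, 2.07], [-3.09, 3.09]. Speed limits (rad/s): [2.57, 2.57, 3.14, 3.14, 3.14, 3.14, 3.14].

### API

Orientations are given as a unit quaternion [w, x, y, z].
In Python, from plant import * gives the robot as it stands.
- The arm moves only by the tool move_arm, never from a script. Its argument "motion" is a list of rows, each a list of 5 numbers: the opening, from -1 (shut) to 1 (fully open), so that 0 is half open, then the shift along the world's x, y, z in cm, then the turn about the world's z in rad. A call has 1 to 12 rows; each row is the pose to reach, as a shift and turn from the pose commanded when the call began; what a row does not reach only later rows make up. A row lasts 1/10 s, in which the tool goes at most 50 mm and 8.59 degrees, less where a joint would pass 70% of its speed; a pose out of reach is approached as far as the arm can. A call with a gripper value outside its range is refused whole. The fingers move at their own pace and stop on an object; the grip force is fixed at half the most. Time passes only in rows, so rows that repeat a pose let the fingers close. It gives the time, the measured TCP pose, the force and the opening at its end, in the units of the state.
- get_state(): the state, without advancing time (a new reading comes with each control period).
- camera(name): name is "side" or "top"; returns (picture, depth): 400x640x3 uint8, red, green, blue; 400x640 float32, m along the optical axis (not along the pixel's ray), 0 where there is no reading.
- camera_params(name): a dict with "fx", "fy", "cx", "cy" (pixels), "R" (3x3) and "t" (3): a world point X has camera coordinates R X + t. Camera axes: x right, y down, z forward; pixel columns grow to the right and rows downward; lengths in m; the calibration is good to about 2 mm. A picture is of the moment at which its call begins. camera_params takes no time and is no camera call.
- close_job(): hands the job in, once; it reports no verdict.
Trained networks look in the newest picture that a camera, given by its name, has taken for a name from the list of things; names that differ only in an ending like _2 or _b are one class to them, and where a whole thing is asked for, a point or a joint stands for the part that bears it (a point fixed in the world has none). Each returns a list of dicts, best first, with "p" (0 to 1); they miss things now and then, are a little off and sometimes report something else, mostly with a low value. They report only what shows in the picture. A call takes as long as a camera call. They do not tell look-alikes from the thing itself.
- boxes_of(camera, name): "location" ([row, column] in pixels, amid what is visible of it).
- regions_of(camera, name): "mask" (400x640 bool, what is visible of it) and "location" ([row, column] in pixels, amid what is visible of it).
- place_of(camera, name): "location" ([row, column] in pixels: a listed point, or the origin of a listed thing).
The state is a dict: "time_s": time; "joint_positions": joint angles; "joint_vel": joint speeds; "effort": joint torques, N m; "tool_pos": TCP position; "tool_rot": TCP orientation; "wrist_force": force on the tool from outside, world axes, zero at the start; "wrist_torque": the same for the moment, N m; "width": opening from 0.0 (shut) to 1.0 (fully open).
Only numpy, scipy, OpenCV 4.12 (cv2) and the standard library are available. Lean on these libraries where they do the work, as an engineer would, in place of code of your own. Each camera call takes 0.05 s, during which the arm holds its last target.

### The job

Take the yellow lid off the red accessory box by its black tab: first tip it up by about 15 degrees or more with its far edge still on the box rim, then lift it off and lay it flat on the bench clear of the box. Then take the metal cross rod out of the box by its black handle and thread it through both brass bosses of the grey support frame, one after the other, until its tip stands at least 15 mm beyond the second boss, with the handle still clear of the first. Finish while holding it still there, still gripped and not forced against the bosses, so that I can tighten the screws; leave the test-tube rack, beaker and bottle alone.

Things in the scene. Friction and masses are not known exactly. Their poses are not given: they have to be found in the camera images.
- box: fixed open red box, 130 (x) x 250 (y) x 45 high, walls and floor 5 thick; origin: centre of its underside, z up, y along its long side. Inside, two rubber strips 10 wide run across x at y = +96 (top 23 above the underside) and y = -65 (top 25); the rod rests on them (lengths in mm)
- lid: loose yellow tub lid, 145 (x) x 265 (y), 180 g, 5 thick top with an 8 deep, 4 thick skirt all round that hangs outside the box rim with about 3.5 play; origin: centre of the skirt's lower edge, z up (top face at z = 13). It sits on the rim with its axes along the box's (small yaw play). Lying flat on the bench its origin is at height 0 (lengths in mm)
- tab (a point): grip point on the lid's upright black tab, which is 14 (y) x 26 (x) x 36 high and stands on the lid's top at x = -55, y = 0 in the lid's frame; the point is 23 above the lid's top face and 13 below the tab's top. Axes as the lid's; pinch across y (lengths in mm)
- lid_back (a point): middle of the lid's far edge (x = +72.5, z = 8 in the lid's frame, the edge opposite the tab), level with the box rim while the lid is seated or tipped about that edge (lengths in mm)
- rod: loose cross rod, about 90 g, lying inside the box under the lid: square black handle 14 x 14 x 70 long and a round steel shaft 10 in diameter x 150 long whose last 10 taper to 4.4; origin: on the axis at the shoulder where handle meets shaft; +x to the tip (tip at x = +150, handle from x = 0 to -70). In the box it lies level, its axis 30 above the box's underside, tip roughly towards the box's -y. Good place to grip: x = -27 (lengths in mm)
- rod_tip (a point): tip of the rod's shaft, on its axis (lengths in mm)
- frame: fixed grey support frame: base plate 110 (x) x 170 (y) x 14 high, on it two posts 16 thick at y = +35 and -35, each carrying a brass boss 36 x 36 and 18 long (y) with a round bore 14 in diameter, mouths chamfered by 2 on the +y side; both bores share one axis along y, 100 above the bench. A thumb screw stands on each boss up to 132 high. Origin: centre of its underside (lengths in mm)
- bush_a (a point): centre of the bore of the boss at +y (nearer the box), mid-length, 100 above the bench; axes as the frame's, bore along y (lengths in mm)
- bush_b (a point): centre of the bore of the boss at -y, mid-length, 70 from bush_a (lengths in mm)
- rack: loose steel test-tube rack with glass tubes, 64 (x) x 194 (y) x 115 high; origin: centre of its underside; leave alone (lengths in mm)
- beaker: loose glass beaker, 70 in diameter x 90 high; origin: centre of its underside; leave alone (lengths in mm)
- bottle: loose amber jar with yellow cap, 56 in diameter x 110 high; origin: centre of its underside; leave alone (lengths in mm)
There are look-alikes about, which are no part of the job. Leave any purple look-alike of the frame alone.

How it is judged:
By the outcome, as a careful person would: the job done as asked, in the order asked, and still so for the second after the job is handed in, while the arm keeps its last pose, push and grip.
It also fails if it takes over 61 s, if anything falls off the work surface, if the arm or the gripper's body presses on something with over 40 N, if the wrist force passes 120 N, or if a joint passes its speed limit or range.

## Working session

There is one attempt and no reset: what is moved stays moved. The work goes in short steps, Python scripts to look and compute and a tool call to move; the robot and the scene stay as the last step left them, time stands still between calls to the robot, and variables do not carry over. Pictures are saved under pics/ and viewed, and the job is handed in when it is done.

Besides the shell and the picture viewer there is one more tool, called after "Call:" in YAML: its name, and indented under it one key for each argument. move_arm: Moves the arm, as the interface text tells. Its arguments: {"type":"object","properties":{"motion":{"type":"array"}},"required":["motion"]}

```bash
ls; mkdir -p pics; python3 - <<'E'
from plant import *
import cv2,numpy as np
s=get_state(); print(s)
for c in ("top","side"):
    p,d=camera(c); cv2.imwrite(f"pics/{c}0.png",p[:,:,::-1]); np.savez(f"pics/{c}0.npz",p=p,d=d)
    print(c,camera_params(c))
    for n in ("box","lid","tab","lid_back","frame","bush_a","bush_b","rod","rack","beaker","bottle"):
        print(c,n,[(round(r['p'],2),[round(float(v),1) for v in r['location']]) for r in place_of(c,n)][:4])
print(get_state()['time_s'])
E
```

```text
pics
{'time_s': 0.0, 'joint_positions': array([-1.24650071,  0.59210467,  0.04830251,  1.60984748, -0.03329816,
        0.94266749, -0.03368287]), 'joint_vel': array([ 0.00163705,  0.00020439, -0.00233389,  0.00151337,  0.00062863,
       -0.0002515 , -0.00051129]), 'effort': array([ 2.47139712e-05, -5.48690343e+01,  1.54687028e+00, -1.98123568e+01,
        9.45015490e-03,  8.59683088e-03,  2.02555178e-06]), 'tool_pos': array([0.29382612, 0.66188353, 0.230142  ]), 'tool_rot': array([ 6.58510613e-04,  8.38348764e-01,  5.45133117e-01, -8.94943376e-04]), 'wrist_force': array([-0.7944801 ,  0.31798967, -0.47700622]), 'wrist_torque': array([-0.0131595 , -0.00647257,  0.02483544]), 'width': 0.9994349071134266}
top {'fx': 367.1462350198518, 'fy': 367.1462350198518, 'cx': 315.6009710855619, 'cy': 197.50128286869517, 'R': array([[-0.01236455, -0.99946335, -0.03033373],
       [-0.98701475,  0.01705809, -0.15972131],
       [ 0.16015303,  0.02796496, -0.98669599]]), 't': array([-0.13670698,  0.53678214,  1.25714396])}
top box [(0.69, [220.5, 208.3]), (0.46, [134.1, 308.2])]
top lid [(0.64, [22
[... 795 characters left out ...]
4761]]), 't': array([-0.48587988,  0.2390781 ,  1.64069709])}
side box [(0.63, [169.4, 250.5])]
side lid [(0.8, [161.6, 246.1])]
side tab [(0.74, [166.1, 237.2])]
side lid_back [(0.73, [155.4, 258.3])]
side frame [(0.87, [266.7, 299.6]), (0.84, [230.4, 331.4]), (0.82, [203.2, 414.6]), (0.74, [322.6, 406.4])]
side bush_a [(0.98, [184.2, 411.0]), (0.94, [257.4, 311.0]), (0.82, [207.4, 328.6]), (0.71, [243.1, 292.3])]
side bush_b [(0.98, [184.2, 411.0]), (0.94, [257.4, 311.0]), (0.82, [207.4, 328.6]), (0.71, [243.1, 292.3])]
side rod []
side rack [(0.67, [175.1, 361.0])]
side beaker [(0.64, [283.6, 367.8]), (0.23, [216.9, 344.2])]
side bottle [(0.68, [247.2, 403.5]), (0.27, [230.8, 337.3])]
1.2
```

View pics/top0.png

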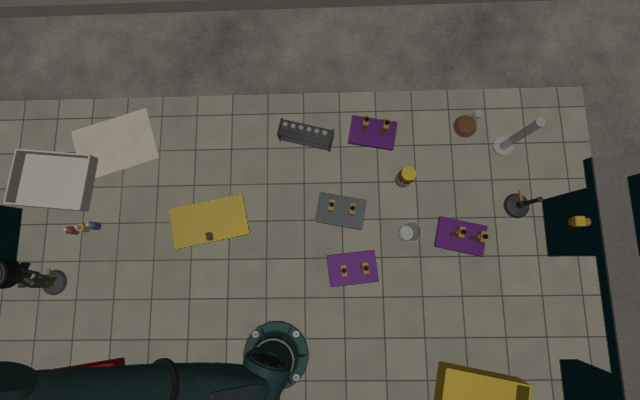

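View pics/side0.png

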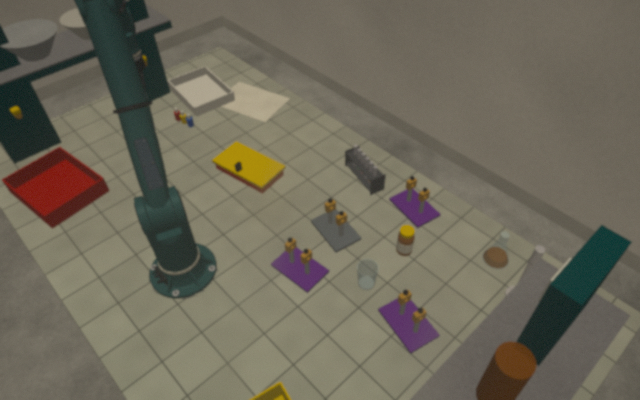

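```bash
cat > h.py <<'E'
from plant import *
import cv2,numpy as np
def proj(c,X):
    P=camera_params(c); q=P['R']@np.asarray(X,float)+P['t']; return np.array([P['fy']*q[1]/q[2]+P['cy'],P['fx']*q[0]/q[2]+P['cx']])
def cloud(c,d):
    P=camera_params(c); v,u=np.mgrid[:400,:640]
    q=np.stack([(u-P['cx'])/P['fx']*d,(v-P['cy'])/P['fy']*d,d],-1)
    return (q-P['t'])@P['R']
def atz(c,rc,z):
    P=camera_params(c); r=np.array([(rc[1]-P['cx'])/P['fx'],(rc[0]-P['cy'])/P['fy'],1.])
    D=P['R'].T@r; O=-P['R'].T@P['t']; return O+D*(z-O[2])/D[2]
def tri(r1,r2):
    A=[];b=[]
    for c,rc in (("top",r1),("side",r2)):
        P=camera_params(c); D=P['R'].T@np.array([(rc[1]-P['cx'])/P['fx'],(rc[0]-P['cy'])/P['fy'],1.]);D/=np.linalg.norm(D)
        O=-P['R'].T@P['t']; M=np.eye(3)-np.outer(D,D); A.append(M);b.append(M@O)
    return np.linalg.solve(A[0]+A[1],b[0]+b[1])
E
python3 - <<'E'
from h import *
np.set_printoptions(precision=4,suppress=True)
for c in ("top","side"):
    f=np.load(f"pics/{c}0.npz"); p=f['p'];d=f['d']; X=cloud(c,d)
    hsv=cv2.cvtColor(p,cv2.COLOR_RGB2HSV)
    bench=(d>0)&(abs(X[...,2])<.02); print(c,'bench z',np.median(X[...,2][bench]))
    print('tcp px',proj(c,get_state()['tool_pos']))
    ye=cv2.inRange(hsv,(22,120,60),(34,255,255))>0
    sub=ye&(X[...,0]>.3)&(X[...,1]>.1)&(d>0)
    pts=X[sub]; print('yellow n',len(pts),'z pct',np.percentile(pts[:,2],[5,50,95]))
    n,l,st,ce=cv2.connectedComponentsWithStats(sub.astype(np.uint8))
    k=1+np.argmax(st[1:,4]); m=l==k
    z=np.median(X[...,2][m]); 
    rr,cc=np.nonzero(m); W=np.array([atz(c,(a,b),0.05) for a,b in zip(rr,cc)])[:,:2]
    print('lid rect (z=.05)',cv2.minAreaRect(W.astype(np.float32)), 'zmed',z)
# crops
p=np.load("pics/top0.npz")['p'];s=np.load("pics/side0.npz")['p']
br=lambda q:np.clip(q.astype(float)*1.8,0,255).astype(np.uint8)
a=cv2.resize(br(p)[170:270,160:380],None,fx=3.6,fy=3.6,interpolation=cv2.INTER_CUBIC)
cv2.imwrite("pics/crop_top.png",a[:,:,::-1])
a=cv2.resize(br(s)[130:280,200:400],None,fx=4,fy=4,interpolation=cv2.INTER_CUBIC)
cv2.imwrite("pics/crop_side.png",a[:,:,::-1])
E
```

```text
top bench z -4.7512545104709894e-05
tcp px [271.5597  44.0323]
yellow n 3000 z pct [0.0449 0.0496 0.0537]
lid rect (z=.05) ((0.456641286611557, 0.23149043321609497), (0.14453300833702087, 0.2642839252948761), 11.04444408416748) zmed 0.04963141256376891
side bench z -0.00042473915125362886
tcp px [ 95.545  143.8084]
yellow n 1741 z pct [0.0398 0.0485 0.0558]Traceback (most recent call last):
  File "<stdin>", line 14, in <module>
  File "h.py", line 10, in atz
    P=camera_params(c); r=np.array([(rc[1]-P['cx'])/P['fx'],(rc[0]-P['cy'])/P['fy'],1.])
ValueError: time passes only in moves, steps and waits
```

```bash
python3 - <<'E'
s=open('h.py').read()
s=s.replace("import cv2,numpy as np\n","import cv2,numpy as np\n_cp=camera_params\n_C={}\ndef camera_params(c):\n    if c not in _C: _C[c]=_cp(c)\n    return _C[c]\nnp.set_printoptions(precision=4,suppress=True)\n",1)
open('h.py','w').write(s)
E
python3 - <<'E'
from h import *
for c in ("top","side"):
    f=np.load(f"pics/{c}0.npz"); p=f['p'];d=f['d']; X=cloud(c,d)
    hsv=cv2.cvtColor(p,cv2.COLOR_RGB2HSV)
    ye=cv2.inRange(hsv,(22,120,60),(34,255,255))>0
    sub=ye&(X[...,0]>.3)&(X[...,1]>.1)&(d>0)
    n,l,st,ce=cv2.connectedComponentsWithStats(sub.astype(np.uint8))
    m=l==1+np.argmax(st[1:,4])
    rr,cc=np.nonzero(m); W=np.array([atz(c,(a,b),0.05) for a,b in zip(rr,cc)])[:,:2]
    print(c,'lid rect (z=.05)',cv2.minAreaRect(W.astype(np.float32)))
    # dark tab points above .055 near lid
    h=(d>0)&(X[...,2]>.06)&(X[...,2]<.1)&(abs(X[...,0]-.42)<.1)&(abs(X[...,1]-.22)<.12)
    print('tab pts',h.sum(),X[h].mean(0),X[h].min(0),X[h].max(0))
    # frame base
    g=(d>0)&(abs(X[...,2]-.014)<.006)&(abs(X[...,0]-.49)<.14)&(abs(X[...,1]+.16)<.14)&(hsv[...,1]<90)&(hsv[...,0]>80)
    k,l,st,ce=cv2.connectedComponentsWithStats(g.astype(np.uint8)); m=l==1+np.argmax(st[1:,4])
    print('base px',m.sum(),ce[1+np.argmax(st[1:,4])]); 
    rr,cc=np.nonzero(m); W=np.array([atz(c,(a,b),0.014) for a,b in zip(rr,cc)])[:,:2]
    print('base rect',cv2.minAreaRect(W.astype(np.float32)))
    hi=(d>0)&(X[...,2]>.1)&(X[...,2]<.125)&(abs(X[...,0]-.49)<.07)&(abs(X[...,1]+.16)<.12)
    print('hi pts',hi.sum(),X[hi].round(3)[:40:2].tolist())
print('bush tri')
for a,b in (([205.6,330.2],None),([211.6,347.8],None)):
    print(atz('top',a,.1))
for b in ([207.4,328.6],[220,341]): print('side',atz('side',b,.1))
print('tab tri',tri([236.1,208.0],[166.1,237.2]),'back',tri([198.3,204.5],[155.4,258.3]))
p=np.load("pics/top0.npz")['p'];s=np.load("pics/side0.npz")['p']
br=lambda q:np.clip(q.astype(float)*1.8,0,255).astype(np.uint8)
a=cv2.resize(br(p)[170:270,160:380],None,fx=3.6,fy=3.6,interpolation=cv2.INTER_CUBIC)
cv2.imwrite("pics/crop_top.png",a[:,:,::-1])
a=cv2.resize(br(s)[130:280,200:400],None,fx=4,fy=4,interpolation=cv2.INTER_CUBIC)
cv2.imwrite("pics/crop_side.png",a[:,:,::-1])
E
```

```text
top lid rect (z=.05) ((0.456641286611557, 0.23149043321609497), (0.14453300833702087, 0.2642839252948761), 11.04444408416748)
tab pts 48 [0.4031 0.22   0.081 ] [0.3915 0.2123 0.0635] [0.4164 0.2295 0.0894]
base px 803 [339.0548 213.7709]
base rect ((0.4904302954673767, -0.22888056933879852), (0.15735334157943726, 0.10385283082723618), 78.98030853271484)
hi pts 88 [[0.517, -0.195, 0.114], [0.513, -0.191, 0.12], [0.513, -0.198, 0.118], [0.513, -0.204, 0.117], [0.51, -0.191, 0.118], [0.51, -0.198, 0.114], [0.509, -0.204, 0.12], [0.507, -0.191, 0.115], [0.506, -0.208, 0.118], [0.502, -0.26, 0.117], [0.502, -0.267, 0.116], [0.502, -0.274, 0.115], [0.498, -0.263, 0.12], [0.498, -0.27, 0.121], [0.498, -0.277, 0.119], [0.495, -0.263, 0.121], [0.495, -0.27, 0.117], [0.495, -0.277, 0.119], [0.493, -0.191, 0.119], [0.492, -0.26, 0.118]]
side lid rect (z=.05) ((0.45549169182777405, 0.2275714874267578), (0.1517641395330429, 0.27092522382736206), 10.9597806930542)
tab pts 50 [0.4049 0.2179 0.0755] [0.3911 0.2075 0.0603] [0.4566 0.2851 0.0895]Traceback (most recent call last):
  File "<stdin>", line 16, in <module>
    return _wrapfunc(a, 'argmax', axis=axis, out=out, **kwds)
    return bound(*args, **kwds)
ValueError: attempt to get argmax of an empty sequence
```

```bash
python3 - <<'E'
from h import *
for a,b in (([205.6,330.2],None),([211.6,347.8],None)):
    print(atz('top',a,.1))
for b in ([207.4,328.6],[220,341]): print('side',atz('side',b,.1))
print('tab tri',tri([236.1,208.0],[166.1,237.2]),'back',tri([198.3,204.5],[155.4,258.3]))
p=np.load("pics/top0.npz")['p'];s=np.load("pics/side0.npz")['p']
br=lambda q:np.clip(q.astype(float)*1.8,0,255).astype(np.uint8)
a=cv2.resize(br(p)[170:270,160:380],None,fx=3.6,fy=3.6,interpolation=cv2.INTER_CUBIC)
cv2.imwrite("pics/crop_top.png",a[:,:,::-1])
a=cv2.resize(br(s)[130:280,200:400],None,fx=4,fy=4,interpolation=cv2.INTER_CUBIC)
cv2.imwrite("pics/crop_side.png",a[:,:,::-1])
hsv=cv2.cvtColor(p,cv2.COLOR_RGB2HSV); print(hsv[222,340],hsv[222,325],hsv[260,310],p[222,340])
hs=cv2.cvtColor(s,cv2.COLOR_RGB2HSV); print(hs[235,337],hs[228,322],hs[250,345],s[235,337])
P=camera_params; 
for c in("top","side"): print(c,-P(c)['R'].T@P(c)['t'])
E
```

```text
[ 0.4967 -0.195   0.1   ]
[ 0.4755 -0.2534  0.1   ]
side [ 0.4905 -0.2018  0.1   ]
side [ 0.4808 -0.2733  0.1   ]
tab tri [0.4034 0.225  0.0683] back [0.5385 0.2634 0.0166]
[90 16 82] [90 16 81] [ 24  34 111] [77 82 82]
[36 14 90] [42 14 91] [ 25  47 130] [89 90 85]
top [ 0.3268 -0.1809  1.322 ]
side [-0.2949 -1.0322  1.3538]
```

View pics/crop_top.png

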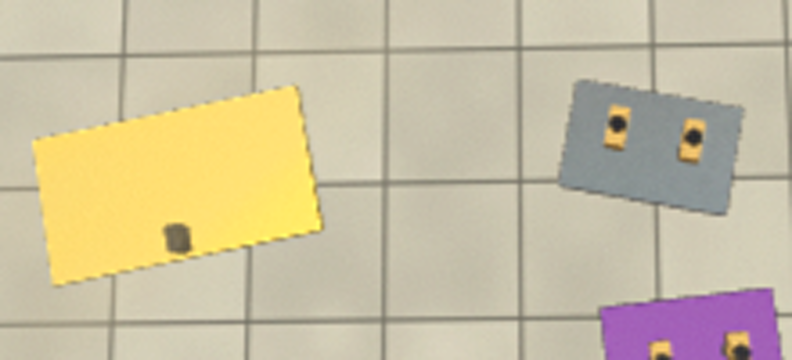

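View pics/crop_side.png

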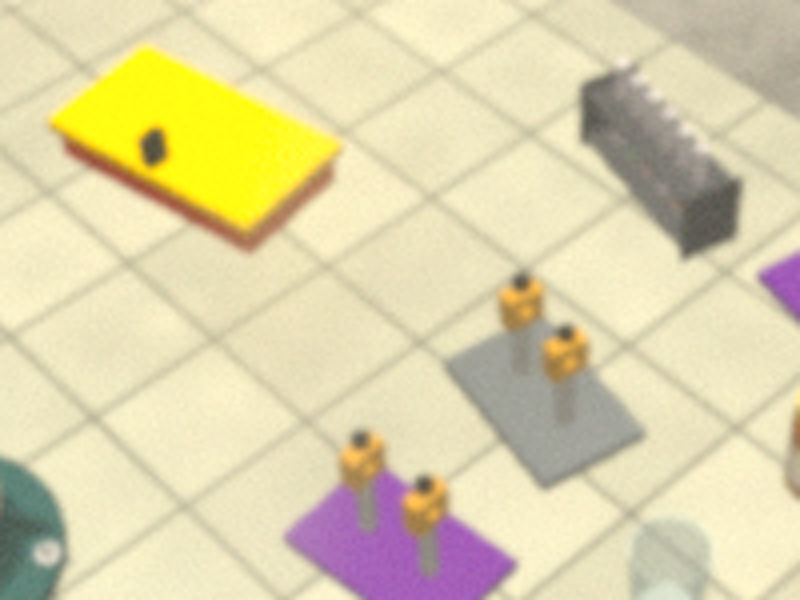

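```bash
cat > fit.py <<'E'
from h import *
from scipy.optimize import minimize
S=4
def bx(cx,cy,z0,z1,hx,hy): return [(cx+a*hx,cy+b*hy,z) for a in(-1,1) for b in(-1,1) for z in(z0,z1)]
def sil(c,pose,parts,off,size):
    x,y,th=pose; R=np.array([[np.cos(th),-np.sin(th)],[np.sin(th),np.cos(th)]])
    M=np.zeros((size[0]*S,size[1]*S),np.uint8)
    for P in parts:
        P=np.array(P); W=np.c_[P[:,:2]@R.T+[x,y],P[:,2]]
        q=np.array([proj(c,w) for w in W])
        q=np.c_[q[:,1]-off[1]+.5,q[:,0]-off[0]+.5]*S*16
        cv2.fillConvexPoly(M,cv2.convexHull(q.astype(np.int32)),1,shift=4)
    return cv2.resize(M.astype(np.float32),(size[1],size[0]),interpolation=cv2.INTER_AREA)
def fit(masks,parts,p0):
    # masks: {c:(mask,weight or None,off)}
    def cost(p):
        t=0
        for c,(m,off) in masks.items():
            t+=np.abs(sil(c,p,parts,off,m.shape)-m).sum()
        return t
    best=None
    for d in ([0,0,0],[.004,-.003,.02],[-.004,.003,-.02]):
        q=np.array(p0)+d
        r=minimize(cost,q,method='Nelder-Mead',options=dict(initial_simplex=[q,q+[.006,0,0],q+[0,.006,0],q+[0,0,.05]],xatol=5e-5,fatol=.1))
        if best is None or r.fun<best.fun: best=r
    return best
E
cat > ff.py <<'E'
from fit import *
base=bx(0,0,0,.014,.055,.085)
boss=[bx(0,y,.082,.118,.018,.009) for y in(.035,-.035)]
screw=[bx(0,y,.118,.132,.006,.006) for y in(.035,-.035)]
post=[bx(0,y,.014,.082,.008,.008) for y in(.035,-.035)]
masks={};bm={}
for c,sl in (("top",(180,245,300,385)),("side",(190,260,300,375))):
    p=np.load(f"pics/{c}0.npz")['p']; r0,r1,c0,c1=sl
    h=cv2.cvtColor(p,cv2.COLOR_RGB2HSV)[r0:r1,c0:c1].astype(int)
    grey=(h[...,1]<30)&(h[...,2]<103); brass=(h[...,0]<26)&(h[...,1]>120); dark=h[...,2]<60
    pu=(h[...,0]>125)&(h[...,0]<160)&(h[...,1]>60)
    m=(grey|brass|dark)&~pu
    k,l,st,ce=cv2.connectedComponentsWithStats(m.astype(np.uint8),connectivity=4); j=1+np.argmax(st[1:,4]); m=l==j
    k,l,st,ce=cv2.connectedComponentsWithStats(brass.astype(np.uint8)); print(c,st[1:].tolist(),ce[1:]+[c0,r0])
    masks[c]=(cv2.morphologyEx(m.astype(np.uint8),cv2.MORPH_CLOSE,np.ones((3,3))).astype(np.float32),(r0,c0))
    v=cv2.resize((masks[c][0]*255).astype(np.uint8),None,fx=4,fy=4); cv2.imwrite(f"pics/m_{c}.png",v)
for c in masks:
    r=fit({c:masks[c]},[base]+boss+post+screw,[.49,-.23,-.18]); print(c,r.x,r.fun,masks[c][0].sum())
r=fit(masks,[base]+boss+post+screw,[.49,-.23,-.18]); print('both',r.x,r.fun)
x,y,t=r.x
for s in(.035,-.035): print('bush',x-s*np.sin(t),y+s*np.cos(t))
E
python3 ff.py
```

```text
top [[30, 20, 5, 3, 12], [50, 23, 5, 4, 13], [28, 26, 6, 5, 22], [49, 29, 5, 6, 25]] [[332.0833 200.75  ]
 [351.9231 204.6154]
 [330.3636 208.0455]
 [351.04   211.8   ]]
side [[25, 10, 11, 12, 86], [36, 23, 10, 12, 87], [1, 60, 10, 10, 71]] [[329.8953 205.407 ]
 [340.7816 218.1724]
 [306.1408 255.3521]]
top [ 0.492  -0.2314 -0.1915] 39.6875 1465.0
side [ 0.4959 -0.2302 -0.2275] 446.5 938.0
both [ 0.4919 -0.2314 -0.2013] 495.125
bush 0.4989435740732228 -0.19711449258083333
bush 0.4849508217939887 -0.26570168441467346
```

```bash
python3 - <<'E'
import cv2,numpy as np
a=cv2.imread('pics/m_top.png');b=cv2.imread('pics/m_side.png')
h=max(a.shape[0],b.shape[0]);o=np.full((h,a.shape[1]+b.shape[1]+10,3),90,np.uint8);o[:a.shape[0],:a.shape[1]]=a;o[:b.shape[0],-b.shape[1]:]=b
cv2.imwrite('pics/mm.png',o)
E
```

```text
(no output)
```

View pics/mm.png

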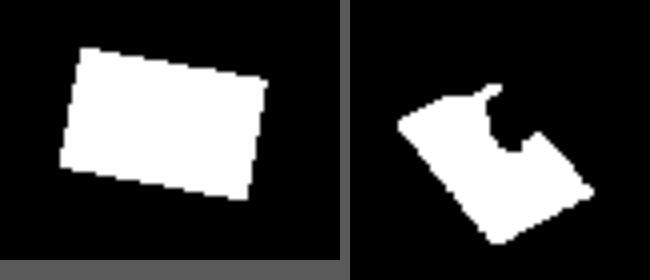

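```bash
sed -i 's/brass=(h\[...,0\]<26)&(h\[...,1\]>120)/brass=(h[...,0]<26)\&(h[...,1]>85)/; s/    k,l,st,ce=cv2.connectedComponentsWithStats(m.astype(np.uint8),connectivity=4)/    m=cv2.morphologyEx(m.astype(np.uint8),cv2.MORPH_CLOSE,np.ones((3,3)));k,l,st,ce=cv2.connectedComponentsWithStats(m,connectivity=8)/' ff.py; sed -i '/^r=fit(masks/i\
v=[cv2.resize(np.dstack([sil(c,r.x,[base]+boss+post+screw,masks[c][1],masks[c][0].shape)*255,masks[c][0]*255,masks[c][0]*0]).astype(np.uint8),None,fx=6,fy=6) for c in ("side",)]; cv2.imwrite("pics/ov.png",v[0])' ff.py; python3 ff.py
```

```text
top [[29, 19, 6, 5, 20], [49, 23, 7, 12, 57], [28, 25, 6, 7, 33]] [[331.6    200.95  ]
 [351.5614 208.6316]
 [330.5152 207.9394]]
side [[24, 9, 12, 14, 118], [36, 22, 11, 14, 115], [1, 59, 11, 11, 93]] [[329.9068 205.3983]
 [341.     218.2261]
 [306.4086 254.8602]]
top [ 0.492  -0.2314 -0.1915] 39.6875 1465.0
side [ 0.4954 -0.2296 -0.2109] 162.9375 1226.0
both [ 0.4924 -0.2319 -0.2006] 217.5625
bush 0.49939173283270505 -0.19757526857799146
bush 0.48544248156090447 -0.2661713208620418
```

View pics/ov.png

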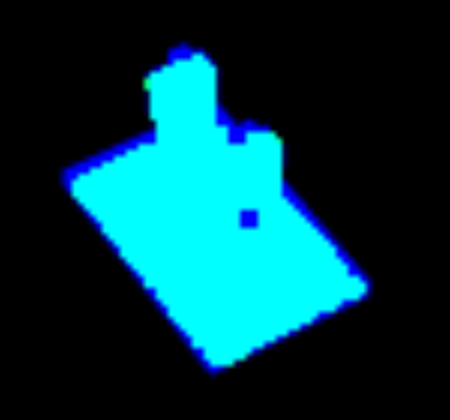

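Choice: the lid is the yellow panel on the red box with the black tab at top px (col 208, row 236); the yellow tray at (480,385) and red tray (bottom left) are not it. The frame is the grey one at (341,210); purple look-alikes at (353,268), (460,236) and (373,131) are left alone.

Call:
move_arm:
  motion:
    - [0,1.1,-4.4,-0.9,0.06]
    - [0,2.2,-8.8,-1.8,0.12]
    - [0,3.3,-13.2,-2.7,0.18]
    - [0,4.4,-17.7,-3.6,0.24]
    - [0,5.5,-22.1,-4.5,0.31]
    - [0,6.6,-26.5,-5.4,0.37]
    - [0,7.6,-30.9,-6.3,0.43]
    - [0,8.7,-35.4,-7.2,0.49]
    - [0,9.8,-39.8,-8.1,0.55]
    - [0,10.9,-44.2,-9,0.61]
    - [0,10.9,-44.2,-9,0.61]
    - [0,10.9,-44.2,-9,0.61]

```text
time_s: 2.4
tool_pos: [0.4039, 0.2193, 0.1413]
tool_rot: [0.0, 0.638, 0.77, 0.0]
wrist_force: [0.6, 0.3, 0.6]
width: 0.5
```

```bash
cat >> h.py <<'E'
from scipy.spatial.transform import Rotation as Ro
def st():
    s=get_state(); q=s['tool_rot']; R=Ro.from_quat([q[1],q[2],q[3],q[0]]).as_matrix()
    print('t',round(s['time_s'],2),'tcp',s['tool_pos'],'jaw',round(np.degrees(np.arctan2(R[1,0],R[0,0])),2),'z',R[:,2],'F',s['wrist_force'],'T',s['wrist_torque'],'w',round(s['width'],3),'q7',round(s['joint_positions'][6],2)); return s
def shot(tag,crops,sc=3.6,g=1.8):
    for c,(r0,r1,c0,c1) in crops.items():
        p,d=camera(c); np.savez(f"pics/{c}{tag}.npz",p=p,d=d)
        a=cv2.resize(np.clip(p[r0:r1,c0:c1]*g,0,255).astype(np.uint8),None,fx=sc,fy=sc,interpolation=cv2.INTER_CUBIC)
        cv2.imwrite(f"pics/{c}{tag}.png",a[:,:,::-1])
E
python3 - <<'E'
from h import *
st(); shot('1',{'side':(80,230,150,350)},4)
E
```

```text
t 2.4 tcp [0.4039 0.2193 0.1413] jaw 100.78 z [ 0.0002 -0.0001 -1.    ] F [0.5668 0.3058 0.5761] T [0.0665 0.052  0.0479] w 0.5 q7 1.05
```

View pics/side1.png

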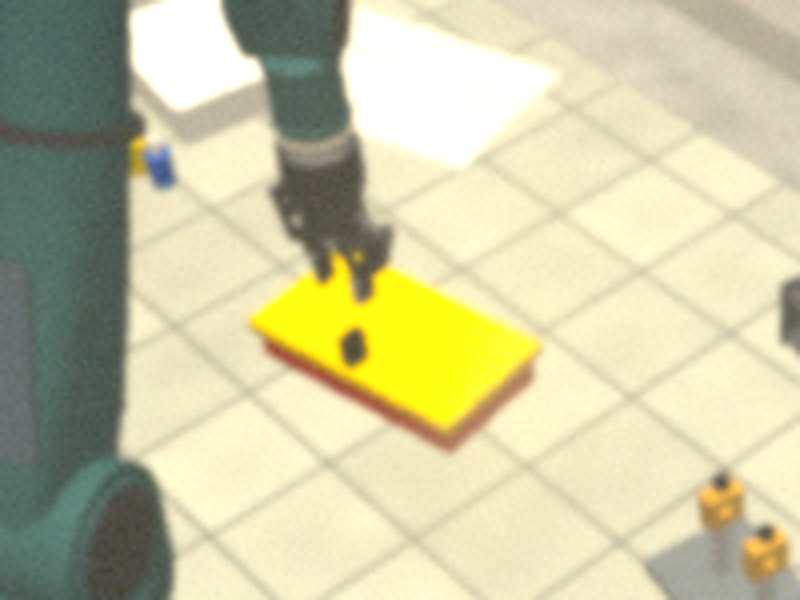

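The side view shows the open jaw above and behind the tab (tab at crop 352,347), aligned with the lid. Descend and grip.

Call:
move_arm:
  motion:
    - [0,-0.1,0.1,-3,0]
    - [0,-0.1,0.1,-5.5,0]
    - [0,-0.1,0.1,-7.5,0]
    - [0,-0.1,0.1,-8.5,0]
    - [0,-0.1,0.1,-8.5,0]
    - [-1,-0.1,0.1,-8.5,0]
    - [-1,-0.1,0.1,-8.5,0]
    - [-1,-0.1,0.1,-8.5,0]
    - [-1,-0.1,0.1,-8.5,0]
    - [-1,-0.1,0.1,-8.5,0]

```text
time_s: 3.45
tool_pos: [0.4028, 0.2223, 0.0573]
tool_rot: [0.0, 0.636, 0.772, 0.001]
wrist_force: [-0.6, 0.4, 6.9]
width: 0.155
```

```bash
python3 - <<'E'
from h import *
st(); shot('2',{'side':(100,200,190,320)},5)
E
```

```text
t 3.45 tcp [0.4028 0.2223 0.0573] jaw 101.03 z [ 0.0018  0.0015 -1.    ] F [-0.6342  0.3674  6.9404] T [0.0782 0.2365 0.0052] w 0.155 q7 1.01
```

View pics/side2.png

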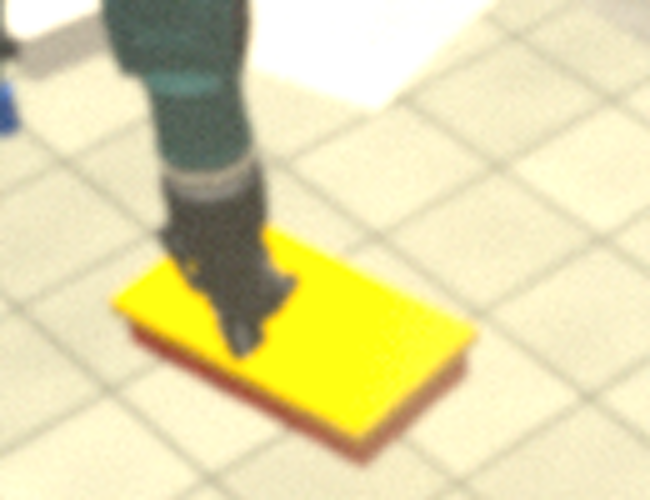

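Call:
move_arm:
  motion:
    - [-1,0.15,0.03,0.6,0]
    - [-1,0.3,0.06,1.1,0]
    - [-1,0.5,0.1,1.7,0]
    - [-1,0.7,0.13,2.2,0]
    - [-1,0.7,0.13,2.2,0]

```text
time_s: 4.0
tool_pos: [0.4101, 0.2232, 0.0791]
tool_rot: [0.0, 0.636, 0.772, 0.001]
wrist_force: [-0.2, 0.4, -0.9]
width: 0.149
```

```bash
python3 - <<'E'
from h import *
st(); shot('3',{'side':(100,200,190,320)},5)
E
```

```text
t 4.0 tcp [0.4101 0.2232 0.0791] jaw 100.98 z [ 0.0017  0.0011 -1.    ] F [-0.2423  0.3856 -0.9244] T [0.015  0.1273 0.0267] w 0.149 q7 1.03
```

View pics/side3.png

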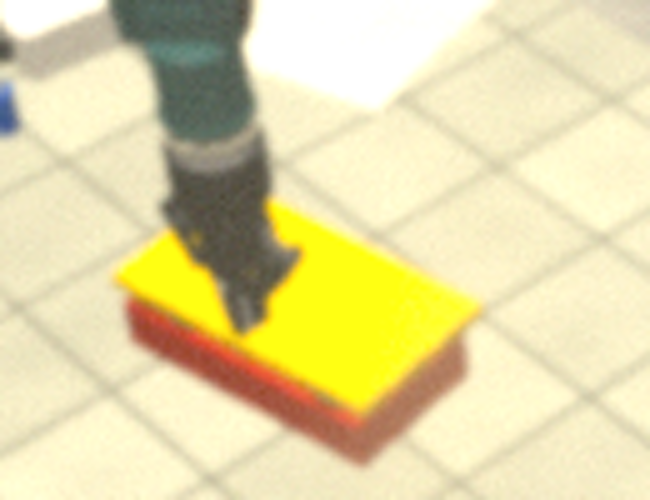

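```bash
cat >> h.py <<'E'
def lidplane(c,tag):
    f=np.load(f"pics/{c}{tag}.npz");p=f['p'];d=f['d'];X=cloud(c,d)
    h=cv2.cvtColor(p,cv2.COLOR_RGB2HSV)
    m=(h[...,0]>22)&(h[...,0]<34)&(h[...,1]>120)&(d>0)&(abs(X[...,0]-.46)<.25)&(X[...,1]>0)&(X[...,1]<.6)&(X[...,2]<.3)
    n,l,s,ce=cv2.connectedComponentsWithStats(m.astype(np.uint8)); m=l==1+np.argmax(s[1:,4])
    m=cv2.erode(m.astype(np.uint8),np.ones((3,3)))>0
    P=X[m]; C=np.median(P,0)
    for _ in range(3):
        u,sv,vt=np.linalg.svd(P-P.mean(0),full_matrices=False); nrm=vt[2]*np.sign(vt[2][2]); r=(P-P.mean(0))@nrm; P=P[abs(r)<2.5*r.std()]
    print(c,tag,'n',len(P),'cen',P.mean(0),'normal',nrm,'tilt',np.degrees(np.arccos(nrm[2])),'res',r.std())
E
python3 - <<'E'
from h import *
lidplane('side','2');lidplane('side','3')
E
```

```text
side 2 n 1001 cen [0.4594 0.197  0.0488] normal [0.0046 0.0043 1.    ] tilt 0.3596600167052416 res 0.003150717653168229
side 3 n 1020 cen [0.4666 0.2003 0.0706] normal [0.0102 0.0048 0.9999] tilt 0.643916550838062 res 0.0031426620265876592
```

Call:
move_arm:
  motion:
    - [-0.8,0,0,0,0]
    - [-0.8,0,0,0,0]

```text
time_s: 4.25
tool_pos: [0.4089, 0.2228, 0.0781]
tool_rot: [-0.0, 0.636, 0.772, -0.0]
wrist_force: [-0.2, -0.1, -2.3]
width: 0.152
```

Call:
move_arm:
  motion:
    - [-0.73,0,0,0,0]
    - [-0.73,0,0,0,0]

```text
time_s: 4.45
tool_pos: [0.409, 0.2229, 0.0781]
tool_rot: [-0.0, 0.636, 0.772, -0.0]
wrist_force: [0.5, 0.1, -1.0]
width: 0.153
```

```bash
python3 - <<'E'
from h import *
st(); shot('4',{'side':(100,200,190,320)},5); lidplane('side','4')
E
```

```text
t 4.45 tcp [0.409  0.2229 0.0781] jaw 101.02 z [-0.0005 -0.0003 -1.    ] F [ 0.5114  0.0704 -1.0381] T [ 0.0046  0.0318 -0.089 ] w 0.153 q7 1.03
side 4 n 968 cen [0.4659 0.2002 0.0696] normal [0.0117 0.009  0.9999] tilt 0.8437535939212574 res 0.003332087475945973
```

Call:
move_arm:
  motion:
    - [-0.7,0,0,0,0]
    - [-0.7,0,0,0,0]

```text
time_s: 4.7
tool_pos: [0.4091, 0.2229, 0.0782]
tool_rot: [-0.0, 0.636, 0.772, -0.0]
wrist_force: [0.4, 0.3, -2.2]
width: 0.154
```

```bash
python3 - <<'E'
from h import *
st(); shot('5',{'side':(100,200,190,320)},5); lidplane('side','5')
E
```

```text
t 4.7 tcp [0.4091 0.2229 0.0782] jaw 101.02 z [-0.0001 -0.0001 -1.    ] F [ 0.4231  0.3107 -2.1888] T [0.0249 0.0793 0.0381] w 0.154 q7 1.03
side 5 n 1010 cen [0.4653 0.1995 0.0696] normal [0.0068 0.0041 1.    ] tilt 0.4544950077114655 res 0.0032062855281261462
```

Call:
move_arm:
  motion:
    - [-0.69,0,0,0,0]
    - [-0.69,0,0,0,0]

```text
time_s: 4.95
tool_pos: [0.4092, 0.2229, 0.0783]
tool_rot: [0.0, 0.636, 0.772, 0.0]
wrist_force: [0.3, 0.8, -1.1]
width: 0.158
```

```bash
python3 - <<'E'
from h import *
st(); shot('6',{'side':(100,200,190,320)},5); lidplane('side','6')
E
```

```text
t 4.95 tcp [0.4092 0.2229 0.0783] jaw 101.01 z [ 0.0001  0.     -1.    ] F [ 0.2558  0.8479 -1.0881] T [-0.017   0.1244  0.0044] w 0.158 q7 1.03
side 6 n 984 cen [0.4661 0.2023 0.0696] normal [0.0063 0.0043 1.    ] tilt 0.4348528829229531 res 0.0031512167745309278
```

Call:
move_arm:
  motion:
    - [-0.686,0,0,0,0]
    - [-0.686,0,0,0,0]

```text
time_s: 5.2
tool_pos: [0.4092, 0.2229, 0.0783]
tool_rot: [0.0, 0.636, 0.772, 0.0]
wrist_force: [-0.5, 0.4, -1.9]
width: 0.16
```

```bash
python3 - <<'E'
from h import *
st(); shot('7',{'side':(100,200,190,320)},5); lidplane('side','7')
E
```

```text
t 5.2 tcp [0.4092 0.2229 0.0783] jaw 101.01 z [ 0.0001  0.     -1.    ] F [-0.4522  0.3741 -1.9172] T [-0.033   0.1209 -0.0041] w 0.16 q7 1.03
side 7 n 1000 cen [0.4649 0.2004 0.0697] normal [0.0091 0.0033 1.    ] tilt 0.5559281328264293 res 0.0031292522130771556
```

Call:
move_arm:
  motion:
    - [-0.682,0,0,0,0]
    - [-0.682,0,0,0,0]

```text
time_s: 5.45
tool_pos: [0.4092, 0.2229, 0.0783]
tool_rot: [0.0, 0.636, 0.772, 0.0]
wrist_force: [0.2, 0.1, -1.9]
width: 0.16
```

```bash
python3 - <<'E'
from h import *
st(); shot('8',{'side':(100,200,190,320)},5); lidplane('side','8')
E
```

```text
t 5.45 tcp [0.4092 0.2229 0.0783] jaw 101.01 z [ 0.  0. -1.] F [ 0.2224  0.0673 -1.9179] T [-0.0362  0.043   0.0506] w 0.16 q7 1.03
side 8 n 1003 cen [0.4665 0.1999 0.0699] normal [0.012  0.0057 0.9999] tilt 0.761072020537736 res 0.00322835100701318
```

Call:
move_arm:
  motion:
    - [-0.678,0,0,0,0]
    - [-0.678,0,0,0,0]

```text
time_s: 5.7
tool_pos: [0.4092, 0.2229, 0.0783]
tool_rot: [0.0, 0.636, 0.772, 0.0]
wrist_force: [0.5, 0.7, -1.1]
width: 0.16
```

Call:
move_arm:
  motion:
    - [-0.674,0,0,0,0]
    - [-0.674,0,0,0,0]

```text
time_s: 5.9
tool_pos: [0.4093, 0.223, 0.0784]
tool_rot: [0.0, 0.636, 0.772, 0.0]
wrist_force: [-0.6, 0.2, -1.9]
width: 0.163
```

```bash
python3 - <<'E'
from h import *
st(); shot('9',{'side':(100,200,190,320)},5); lidplane('side','9')
E
```

```text
t 5.9 tcp [0.4093 0.223  0.0784] jaw 101.01 z [ 0.0004  0.0002 -1.    ] F [-0.6409  0.1718 -1.8641] T [-0.049  -0.0107 -0.0362] w 0.163 q7 1.03
side 9 n 867 cen [0.4572 0.1988 0.0618] normal [0.1745 0.0367 0.984 ] tilt 10.272606309655867 res 0.0027764174855944056
```

Call:
move_arm:
  motion:
    - [-0.675,0.25,0.05,0.55,0]
    - [-0.675,0.5,0.1,1.05,0]
    - [-0.675,0.75,0.15,1.5,0]
    - [-0.675,1.03,0.2,2.0,0]
    - [-0.675,1.28,0.25,2.4,0]
    - [-0.675,1.28,0.25,2.4,0]

```text
time_s: 6.55
tool_pos: [0.4232, 0.2259, 0.1031]
tool_rot: [0.0, 0.636, 0.772, 0.001]
wrist_force: [1.3, -0.3, -2.1]
width: 0.163
```

```bash
python3 - <<'E'
from h import *
st(); shot('10',{'side':(100,200,190,320)},5); lidplane('side','10')
E
```

```text
t 6.55 tcp [0.4232 0.2259 0.1031] jaw 100.99 z [ 0.0021  0.0013 -1.    ] F [ 1.2741 -0.3282 -2.1235] T [-0.0187 -0.2686  0.0503] w 0.163 q7 1.05
side 10 n 726 cen [0.4572 0.2079 0.079 ] normal [0.3814 0.0775 0.9212] tilt 22.905126741646797 res 0.0019611311577948857
```

View pics/side10.png

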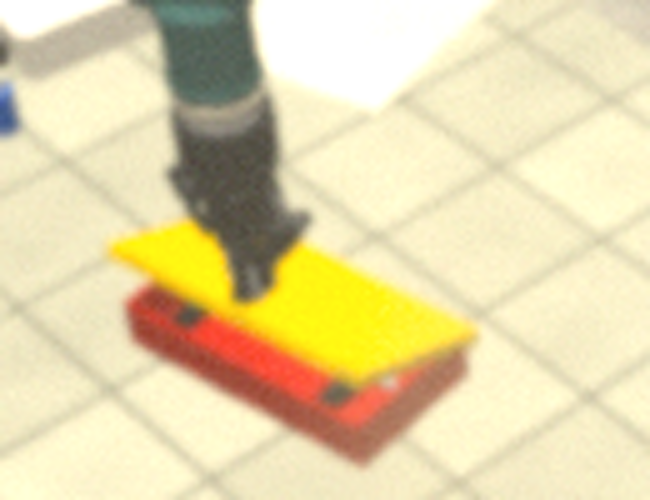

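```bash
python3 - <<'E'
from h import *
for px in ([150,277],[120,280],[162,158],[110,150],[178,158]): print(px,atz('top',px,0))
t=np.radians(11);R=np.array([[np.cos(t),-np.sin(t)],[np.sin(t),np.cos(t)]])
for s in [(-1,-1),(-1,1),(1,1),(1,-1)]: print('lid',R@(np.array(s)*[.0725,.1325])+[.68,.225],proj('top',[*(R@(np.array(s)*[.0725,.1325])+[.68,.225]),0]),'box',R@(np.array(s)*[.065,.125])+[.457,.231])
E
```

```text
[150, 277] [ 0.7238 -0.0013  0.    ]
[120, 280] [ 0.8412 -0.0122  0.    ]
[162, 158] [0.6867 0.4473 0.    ]
[110, 150] [0.8937 0.4903 0.    ]
[178, 158] [0.6252 0.4438 0.    ]
lid [0.6341 0.0811] [173.8387 254.7399] box [0.417  0.0959]
lid [0.5835 0.3412] [188.4938 184.6918] box [0.3693 0.3413]
lid [0.7259 0.3689] [151.4963 179.1175] box [0.497  0.3661]
lid [0.7765 0.1088] [137.1126 247.9765] box [0.5447 0.1207]
```

Call:
move_arm:
  motion:
    - [-1,0,0,0,0]
    - [-1,0,0,0,0]
    - [-1,0,0,0,0]
    - [-1,0,0,1.5,0]
    - [-1,0,0,3.5,0]
    - [-1,0,0,6,0]
    - [-1,0,0,7,0]
    - [-1,0,0,7,0]

```text
time_s: 7.4
tool_pos: [0.4219, 0.2256, 0.173]
tool_rot: [0.0, 0.636, 0.772, 0.001]
wrist_force: [0.0, -0.3, -0.7]
width: 0.149
```

```bash
python3 - <<'E'
from h import *
st(); shot('11',{'side':(60,200,170,330)},5); lidplane('side','11')
E
```

```text
t 7.4 tcp [0.4219 0.2256 0.173 ] jaw 101.01 z [ 0.0011  0.0007 -1.    ] F [ 0.0437 -0.2956 -0.7014] T [ 0.0031  0.0722 -0.0003] w 0.149 q7 1.08
side 11 n 725 cen [0.4546 0.21   0.1491] normal [0.3787 0.0769 0.9223] tilt 22.73461614141005 res 0.001838444480495185
```

View pics/side11.png

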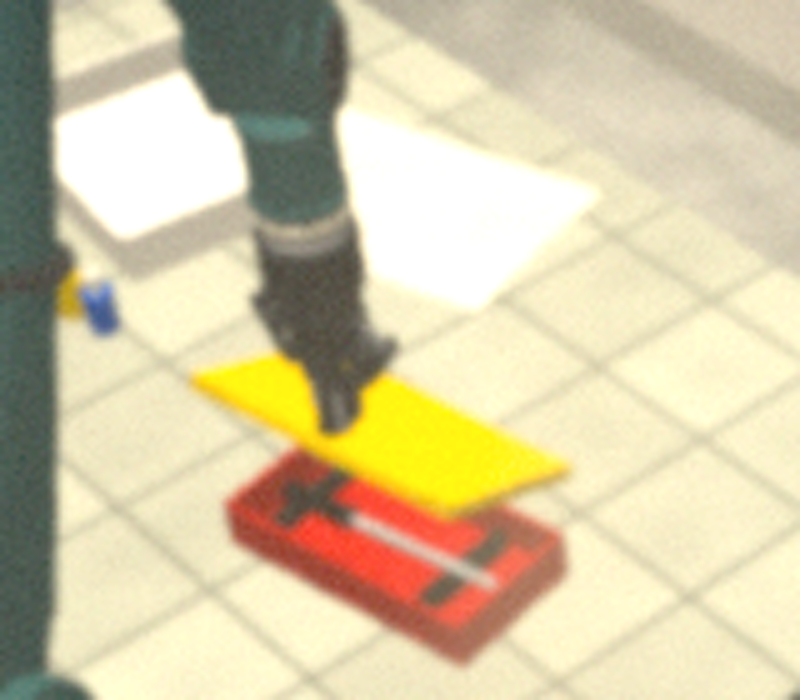

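Call:
move_arm:
  motion:
    - [-1,2,0,0,0]
    - [-1,6,-0.2,0,0]
    - [-1,10.5,-0.3,0,0]
    - [-1,15,-0.4,0,0]
    - [-1,19,-0.5,-2,0]
    - [-1,22,-0.6,-5,0]
    - [-1,22.8,-0.6,-8,0]
    - [-1,22.8,-0.6,-9.6,0]
    - [-1,22.8,-0.6,-9.6,0]
    - [-1,22.8,-0.6,-9.6,0]

```text
time_s: 8.45
tool_pos: [0.6483, 0.2198, 0.0758]
tool_rot: [-0.001, 0.636, 0.772, -0.001]
wrist_force: [-0.2, 0.2, -1.4]
width: 0.153
```

```bash
python3 - <<'E'
from h import *
st(); shot('12',{'side':(40,200,220,390)},4.5); lidplane('side','12')
E
```

```text
t 8.45 tcp [0.6483 0.2198 0.0758] jaw 101.08 z [-0.0025 -0.0004 -1.    ] F [-0.1982  0.2467 -1.4095] T [0.0088 0.0721 0.0075] w 0.153 q7 1.27
side 12 n 385 cen [0.6537 0.2158 0.0616] normal [0.3769 0.0755 0.9232] tilt 22.60433757316459 res 0.002010899643137024
```

View pics/side12.png

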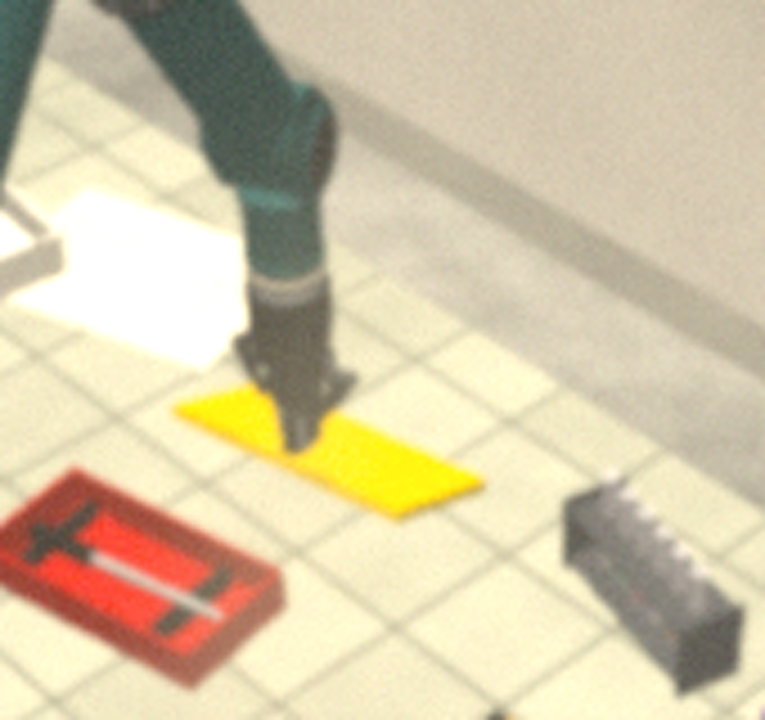

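Call:
move_arm:
  motion:
    - [-0.69,0,0,0,0]
    - [-0.69,0,0,-0.4,0]
    - [-0.69,0,0,-0.9,0]
    - [-0.69,-0.5,-0.1,-1.7,0]
    - [-0.69,-1.0,-0.2,-2.5,0]
    - [-0.69,-1.4,-0.27,-3.2,0]
    - [-0.69,-1.75,-0.34,-3.9,0]
    - [-0.69,-2.15,-0.42,-4.9,0]
    - [-0.69,-2.35,-0.46,-5.5,0]
    - [-0.69,-2.35,-0.46,-5.5,0]

```text
time_s: 9.5
tool_pos: [0.6264, 0.215, 0.0212]
tool_rot: [-0.0, 0.636, 0.772, -0.0]
wrist_force: [-1.8, -0.2, 5.1]
width: 0.154
```

```bash
python3 - <<'E'
from h import *
st(); shot('13',{'side':(40,200,220,390)},4.5); lidplane('side','13')
E
```

```text
t 9.5 tcp [0.6264 0.215  0.0212] jaw 101.02 z [-0.0001 -0.0001 -1.    ] F [-1.7708 -0.2237  5.0758] T [-0.0268  0.2899  0.0651] w 0.154 q7 1.25
side 13 n 530 cen [0.6524 0.1938 0.0119] normal [0.0291 0.0102 0.9995] tilt 1.769226244053742 res 0.003374843628070518
```

View pics/side13.png

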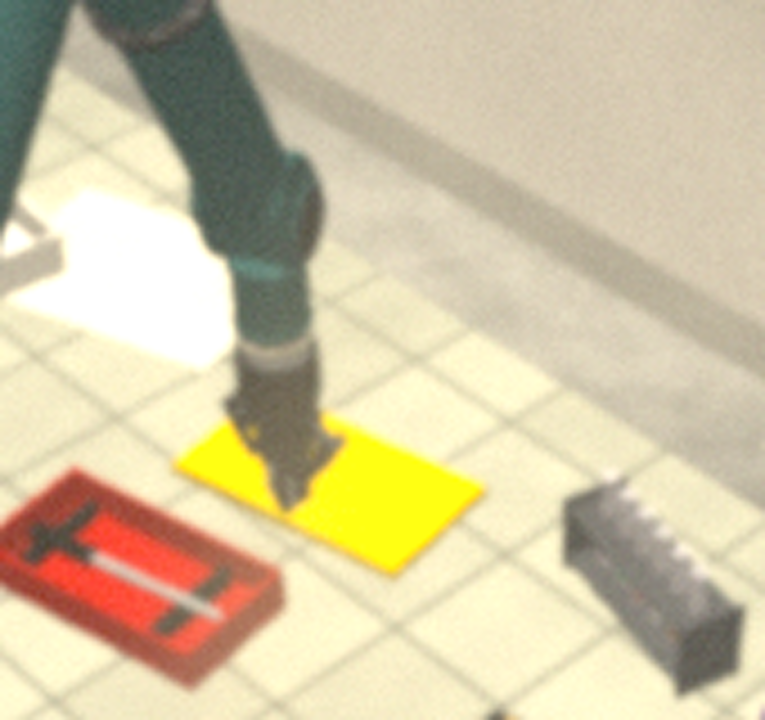

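Call:
move_arm:
  motion:
    - [-0.5,0,0,0,0]
    - [0,0,0,0,0]
    - [0,0,0,0,0]
    - [0,0,0,3,0]
    - [0,0,0,7,0]
    - [0,0,0,11,0]
    - [0,0,0,13,-0.1]
    - [0,0,0,13,-0.25]

```text
time_s: 10.35
tool_pos: [0.6291, 0.2155, 0.1552]
tool_rot: [0.001, 0.729, 0.684, 0.004]
wrist_force: [0.4, -1.0, 0.2]
width: 0.499
```

```bash
python3 - <<'E'
from h import *
st(); shot('14',{'side':(40,230,200,390),'top':(130,270,130,330)},4); lidplane('side','14'); lidplane('top','14')
for c in('top','side'):
  for n in('rod','rod_tip'): print(c,n,[(round(r['p'],2),r['location']) for r in place_of(c,n)][:3])
E
```

```text
t 10.35 tcp [0.6291 0.2155 0.1552] jaw 86.35 z [ 0.0069  0.0032 -1.    ] F [ 0.3873 -0.9916  0.1652] T [ 0.0104 -0.0105 -0.0178] w 0.499 q7 1.07
side 14 n 722 cen [0.6579 0.2194 0.0117] normal [0.0151 0.0071 0.9999] tilt 0.9579046370834939 res 0.0034606533649344227
top 14 n 1074 cen [0.65   0.2127 0.0125] normal [0.0024 0.0006 1.    ] tilt 0.14322107847798926 res 0.002552406872698929
top rod [(0.49, [227.7, 201.5]), (0.2, [136.9, 308.1])]
top rod_tip [(0.75, [213.8, 242.3])]
side rod [(0.52, [160.8, 241.2])]
side rod_tip [(0.66, [178.5, 272.6])]
```

View pics/side14.png

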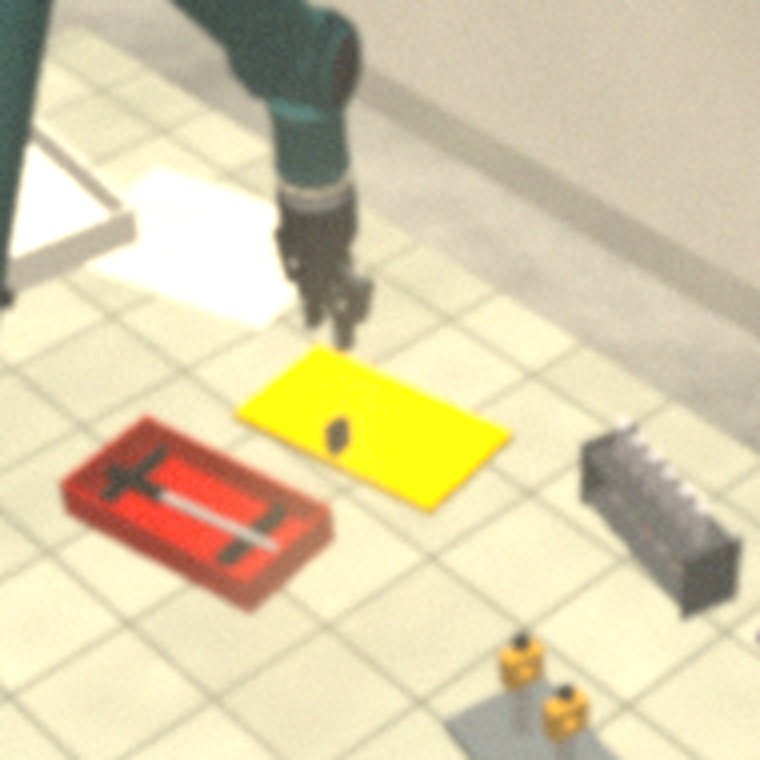

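View pics/top14.png

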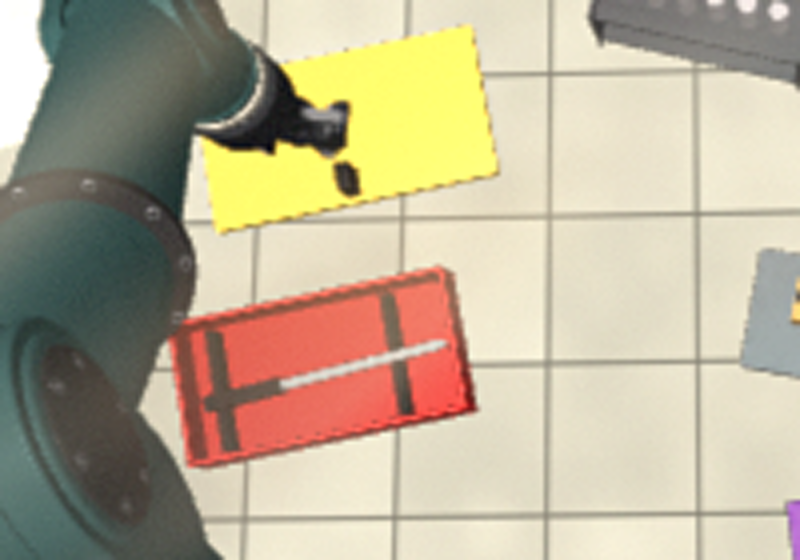

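```bash
python3 - <<'E'
from h import *
for c,(r0,r1,c0,c1) in (('top',(195,245,172,250)),('side',(140,195,212,285))):
    p=np.load(f'pics/{c}14.npz')['p']; h=cv2.cvtColor(p,cv2.COLOR_RGB2HSV)
    sub=np.zeros((400,640),bool); sub[r0:r1,c0:c1]=1
    m=sub&(h[...,1]<110)&(h[...,2]>75)
    n,l,s,ce=cv2.connectedComponentsWithStats(m.astype(np.uint8)); 
    best=[]
    for j in range(1,n):
        if s[j,4]>15:
            rr,cc=np.nonzero(l==j); W=np.array([atz(c,(a,b),.03) for a,b in zip(rr,cc)])[:,:2]
            vx,vy,x0,y0=cv2.fitLine(W.astype(np.float32),cv2.DIST_HUBER,0,.01,.01).ravel()
            t=(W-[x0,y0])@[vx,vy]; d=np.array([vx,vy]); 
            print(c,s[j].tolist(),'yaw of rod dir',np.degrees(np.arctan2(vy,vx)),'ends',[x0,y0]+d*t.min(),[x0,y0]+d*t.max(),np.ptp(t))
print('tri shoulder',tri([227.7,201.5],[160.8,241.2]),'tip',tri([213.8,242.3],[178.5,272.6]))
for px in ([225.75,200],[215.75,241.5],[230.5,181.2]): print(atz('top',px,.03))
E
```

```text
top [177, 195, 73, 50, 1053] yaw of rod dir 51.943176 ends [0.3776 0.0898] [0.5705 0.3363] 0.31299977021431424
top [200, 215, 42, 13, 133] yaw of rod dir -75.91551 ends [0.4413 0.2683] [0.4779 0.1222] 0.15058790327321447
top [172, 216, 5, 29, 74] yaw of rod dir 7.377859 ends [0.3776 0.3587] [0.4782 0.3717] 0.10144618714735618
side [212, 140, 73, 55, 1951] yaw of rod dir 79.16016 ends [0.361  0.0306] [0.4449 0.4688] 0.44615272965612907
side [239, 162, 30, 17, 105] yaw of rod dir -76.72956 ends [0.4424 0.2723] [0.4767 0.1268] 0.14945270359921925
tri shoulder [0.4357 0.2495 0.0599] tip [0.486  0.1181 0.0196]
[0.4418 0.2682 0.03  ]
[0.4753 0.1204 0.03  ]
[0.4259 0.3351 0.03  ]
```

Call:
move_arm:
  motion:
    - [0,-1.9,0.8,0,-0.13]
    - [0,-3.9,1.6,0,-0.25]
    - [0,-5.8,2.4,0,-0.38]
    - [0,-7.8,3.2,0,-0.51]
    - [0,-9.7,4.0,0,-0.64]
    - [0,-11.6,4.9,-1,-0.76]
    - [0,-13.6,5.7,-2,-0.89]
    - [0,-15.5,6.5,-3,-1.02]
    - [0,-17.5,7.3,-4,-1.15]
    - [0,-19.4,8.1,-5,-1.272]
    - [0,-19.4,8.1,-6,-1.272]
    - [0,-19.4,8.1,-6,-1.272]

```text
time_s: 11.85
tool_pos: [0.4317, 0.2955, 0.0898]
tool_rot: [0.001, 0.993, 0.122, -0.001]
wrist_force: [-1.2, 0.0, 0.5]
width: 0.498
```

```bash
python3 - <<'E'
from h import *
st()
E
```

```text
t 11.85 tcp [0.4317 0.2955 0.0898] jaw 14.03 z [-0.002 -0.002 -1.   ] F [-1.1776  0.0298  0.4864] T [-0.0746 -0.0018 -0.0533] w 0.498 q7 -0.1
```

Call:
move_arm:
  motion:
    - [0,0.33,0.1,-2,0]
    - [0,0.33,0.1,-4,0]
    - [0,0.33,0.1,-5.8,0]
    - [0,0.33,0.1,-7,0]
    - [0,0.33,0.1,-7.7,0]
    - [0,0.33,0.1,-7.7,0]
    - [-1,0.33,0.1,-7.7,0]
    - [-1,0.33,0.1,-7.7,0]
    - [-1,0.33,0.1,-7.7,0]
    - [-1,0.33,0.1,-7.7,0]
    - [-1,0.33,0.1,-7.7,0]

```text
time_s: 12.95
tool_pos: [0.4365, 0.2972, 0.0151]
tool_rot: [-0.0, 0.993, 0.12, 0.001]
wrist_force: [-1.4, -0.9, 6.2]
width: 0.154
```

```bash
python3 - <<'E'
from h import *
st(); shot('15',{'side':(90,220,180,330)},5)
E
```

```text
t 12.95 tcp [0.4365 0.2972 0.0151] jaw 13.81 z [ 0.0016  0.0009 -1.    ] F [-1.3833 -0.9029  6.182 ] T [-0.0996  0.0075 -0.0077] w 0.154 q7 -0.05
```

View pics/side15.png

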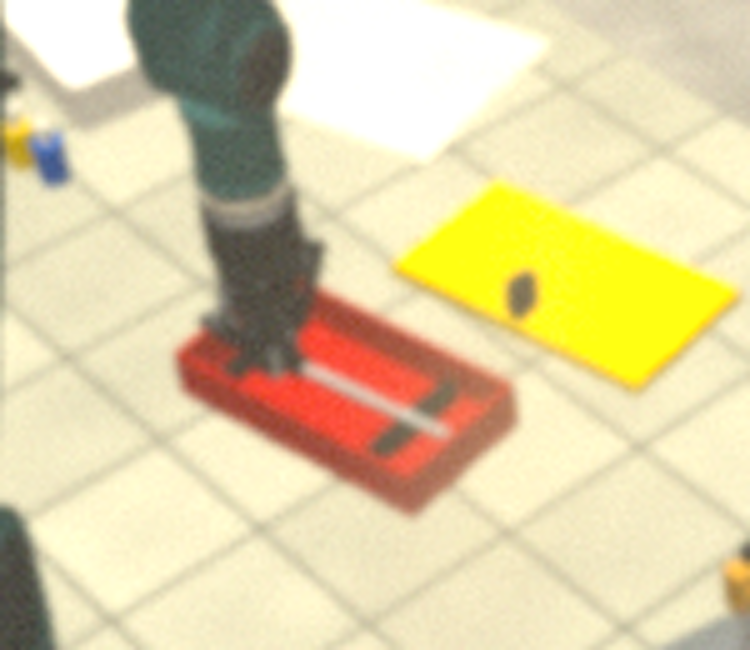

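Call:
move_arm:
  motion:
    - [-1,0,0,1,0]
    - [-1,0,0,3,0]
    - [-1,0,0,5.5,0]
    - [-1,0,0,7.5,0]
    - [-1,1.5,-4,7.5,-0.06]
    - [-1,3,-8,7.5,-0.12]
    - [-1,4.5,-12.3,7.5,-0.19]
    - [-1,6,-16.5,7.5,-0.25]
    - [-1,7.6,-20.7,7.5,-0.32]
    - [-1,9,-24.5,7.5,-0.38]
    - [-1,10,-27.2,7.5,-0.42]
    - [-1,10.3,-28.2,7.5,-0.434]

```text
time_s: 14.2
tool_pos: [0.5397, 0.0109, 0.09]
tool_rot: [0.001, 0.995, -0.099, 0.001]
wrist_force: [0.0, 0.3, -0.5]
width: 0.147
```

Call:
move_arm:
  motion:
    - [-1,0,0,0,0]
    - [-1,0,0,0,0]
    - [-1,0,0,0,0]

```text
time_s: 14.5
tool_pos: [0.5379, 0.0174, 0.0891]
tool_rot: [-0.001, 0.996, -0.094, -0.001]
wrist_force: [-0.3, 0.1, -0.1]
width: 0.153
```

```bash
python3 - <<'E'
from h import *
st(); shot('16',{'side':(120,270,250,400),'top':(150,260,220,380)},4.5)
E
```

```text
t 14.5 tcp [0.5379 0.0174 0.0891] jaw -10.84 z [-0.0014  0.0014 -1.    ] F [-0.3379  0.0516 -0.1424] T [ 0.0572 -0.0569 -0.0196] w 0.153 q7 0.1
```

View pics/side16.png

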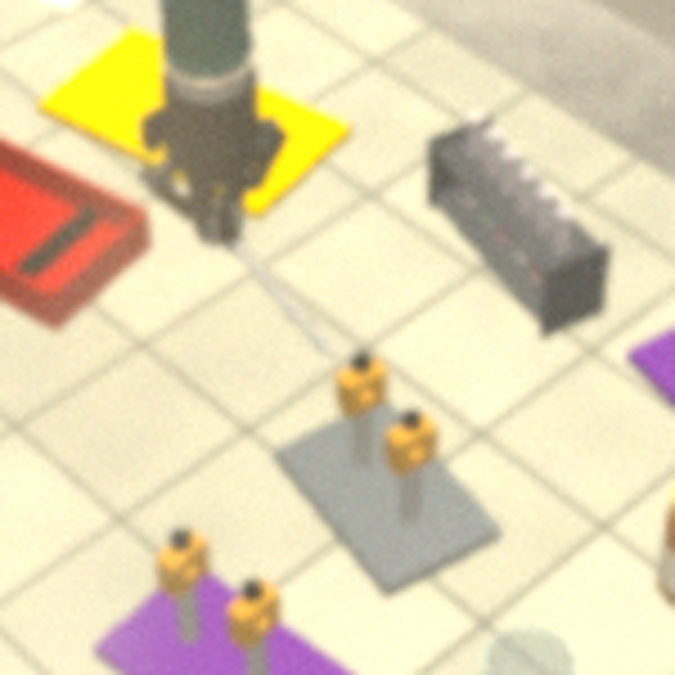

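View pics/top16.png

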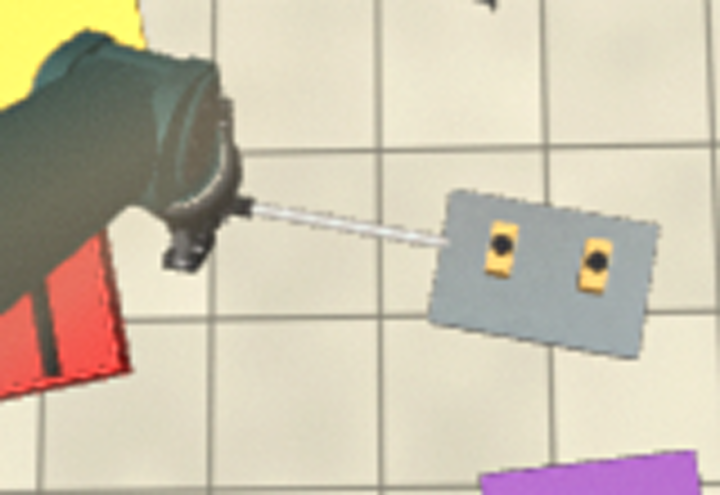

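```bash
cat > rl.py <<'E'
from fit import *
boss=[bx(0,y,.082,.118,.018,.009) for y in(.035,-.035)]
def blobs(c,tag,sl,lo=85):
    p=np.load(f'pics/{c}{tag}.npz')['p']; r0,r1,c0,c1=sl
    h=cv2.cvtColor(p,cv2.COLOR_RGB2HSV)[r0:r1,c0:c1].astype(int)
    b=(h[...,0]<26)&(h[...,1]>lo); b=cv2.morphologyEx(b.astype(np.uint8),cv2.MORPH_CLOSE,np.ones((3,3)))
    n,l,s,ce=cv2.connectedComponentsWithStats(b); return [(s[j,4],ce[j][1]+r0,ce[j][0]+c0) for j in range(1,n) if s[j,4]>30]
def model(c,pose,sl):
    r0,r1,c0,c1=sl; out=[]
    for b in boss:
        M=sil(c,pose,[b],(r0,c0),(r1-r0,c1-c0)); v,u=np.mgrid[r0:r1,c0:c1]; out.append((M.sum(),(M*v).sum()/M.sum(),(M*u).sum()/M.sum()))
    return out
def rodline(c,tag,sl,dirpx=None):
    p=np.load(f'pics/{c}{tag}.npz')['p']; r0,r1,c0,c1=sl
    h=cv2.cvtColor(p,cv2.COLOR_RGB2HSV)
    return p,h
if __name__=='__main__':
    pose=[.492,-.2314,-.1915]
    for c,sl in(('top',(190,235,310,375)),('side',(190,240,318,360))):
        print(c,'blob',np.round(blobs(c,'16',sl),2).tolist(),'model',np.round(model(c,pose,sl),2).tolist())
E
python3 rl.py
python3 - <<'E'
import numpy as np
p=np.load('pics/side16.npz')['p'];print(p[175:190:3,308:322].sum(-1))
p=np.load('pics/top16.npz')['p'];print(p[194:208,290].sum(-1),p[194:208,300].sum(-1))
E
```

```text
top blob [[56.0, 205.21, 330.89], [59.0, 208.54, 351.47]] model [[70.94, 205.07, 330.89], [74.88, 208.7, 351.59]]
side blob [[118.0, 205.4, 329.91], [115.0, 218.23, 341.0]] model [[123.88, 205.57, 329.43], [129.0, 218.22, 340.51]]
[[392 392 386 372 367 357 356 367 380 390 395 400 394 400]
 [354 359 363 377 393 396 400 399 393 394 403 398 397 397]
 [354 359 358 368 377 396 400 402 404 401 400 401 400 397]
 [370 349 355 357 356 353 356 362 379 385 400 397 398 397]
 [383 382 378 367 357 360 369 375 354 346 353 352 372 381]]
[362 356 352 308 365 331 314 353 355 357 352 355 353 353] [359 359 358 361 355 330 387 325 300 358 361 359 360 359]
```

```bash
cat > rod.py <<'E'
from fit import *
import sys
def prof(c,tag,A,B,W=6,ref=None,t0=.15,t1=.93):
    a=np.load(f'pics/{c}{tag}.npz')['p'].astype(np.float32); 
    b=np.load(f'pics/{c}{ref or 0}.npz')['p'].astype(np.float32)
    D=np.abs(a-b).sum(-1)
    pa,pb=proj(c,A)[::-1],proj(c,B)[::-1]; u=(pb-pa)/np.linalg.norm(pb-pa); n=np.array([-u[1],u[0]])
    L=np.linalg.norm(pb-pa); offs=np.arange(-W,W+.01,.25); ss=np.arange(t0*L,t1*L,.5)
    P=pa+ss[:,None,None]*u+offs[None,:,None]*n
    V=cv2.remap(D,P[...,0].astype(np.float32),P[...,1].astype(np.float32),cv2.INTER_LINEAR)
    out=[]
    k=6
    nb=len(ss)//k
    for j in range(k):
        v=V[j*nb:(j+1)*nb].mean(0); bg=np.percentile(v,25); w=np.clip(v-bg-0.25*(v.max()-bg),0,None)
        out.append((ss[j*nb:(j+1)*nb].mean()/L,(w*offs).sum()/w.sum(),v.max()-bg))
    out=np.array(out); cf=np.polyfit(out[:,0],out[:,1],1)
    # end of rod: along-line
    s2=np.arange(.7*L,1.2*L,.5); P=pa+s2[:,None]*u+ (np.polyval(cf,s2/L))[:,None]*n
    e=cv2.remap(D,P[None,:,0].astype(np.float32),P[None,:,1].astype(np.float32),cv2.INTER_LINEAR)[0]
    return out,cf,(pa,pb,u,n,L),np.c_[s2/L,e]
def solve(tag,A,B,bias={'top':(0,0),'side':(.48,-.1)},pr=True,**k):
    rays={}
    for c in('top','side'):
        o,cf,(pa,pb,u,n,L),e=prof(c,tag,A,B,**k)
        if pr: print(c,'offs px',o[:,1],'contrast',o[:,2].round(0),'fit@0,1',np.polyval(cf,[0,1])); 
        if pr=='e': print(e[::4].round(2).tolist())
        P=camera_params(c); O=-P['R'].T@P['t']
        px=[pa+n*np.polyval(cf,0)-np.array(bias[c]),pb+n*np.polyval(cf,1)-np.array(bias[c])]
        r=[P['R'].T@np.array([(q[0]-P['cx'])/P['fx'],(q[1]-P['cy'])/P['fy'],1]) for q in px]
        N=np.cross(*r); N/=np.linalg.norm(N); rays[c]=(O,N)
    d=np.cross(rays['top'][1],rays['side'][1]); d/=np.linalg.norm(d); d*=np.sign(d@(np.array(B)-A))
    M=np.array([rays['top'][1],rays['side'][1],d]); 
    X=np.linalg.solve(M,[rays['top'][1]@rays['top'][0],rays['side'][1]@rays['side'][0],d@np.array(A)])
    return X,d
def report(X,d,pose=(.492,-.2314,-.1915)):
    x,y,t=pose; ex=np.array([np.cos(t),np.sin(t),0]);ey=np.array([-np.sin(t),np.cos(t),0]); o=np.array([x,y,.1])
    print('rod dir yaw',np.degrees(np.arctan2(d[1],d[0]))+90,'(frame',np.degrees(t),') pitch(down-)',np.degrees(np.arcsin(d[2])))
    for nm,yy in(('a+40',.075),('a',.035),('b',-.035)):
        s=((o+ey*yy-X)@ey)/(d@ey); q=X+d*s-(o+ey*yy); print(nm,'dx_frame mm',1e3*q@ex,'dz mm',1e3*q[2])
E
python3 - <<'E'
from rod import *
s=st(); tcp=s['tool_pos']; yaw=np.radians(-10.84-90); d=np.array([np.cos(yaw),np.sin(yaw),0]); g=tcp+[0,0,.0149]
A=g+d*.027;B=g+d*.177; print('pred',A,B)
X,dd=solve('16',A,B,pr='e'); print(X,dd); report(X,dd); print('pred:');report(A,d)
E
```

```text
t 14.6 tcp [0.5382 0.0169 0.0892] jaw -10.86 z [-0.0008  0.001  -1.    ] F [ 0.4533 -0.81   -0.6145] T [-0.0114  0.0003  0.0631] w 0.152 q7 0.1
pred [ 0.5331 -0.0096  0.1041] [ 0.5049 -0.1569  0.1041]
top offs px [ 0.1367 -0.1065 -0.0434  0.2687  0.0933  0.0642] contrast [16. 19. 21. 23. 37. 19.] fit@0,1 [0.0035 0.1301]
[[0.7, 78.91], [0.75, 38.8], [0.79, 51.15], [0.84, 71.16], [0.88, 30.92], [0.93, 43.75], [0.97, 75.48], [1.02, 61.13], [1.06, 34.54], [1.11, 36.88], [1.15, 36.0], [1.2, 35.62]]
side offs px [-0.8743 -1.0824 -1.7775  0.5828  1.4521  0.286 ] contrast [15. 11. 11. 10. 11. 14.] fit@0,1 [-2.109   1.5595]
[[0.7, 15.0], [0.76, 11.91], [0.82, 14.33], [0.88, 18.05], [0.95, 15.19], [1.01, 12.59], [1.07, 18.9], [1.13, 19.47], [1.19, 18.19]]
[ 0.5287 -0.0164  0.1259] [-0.1366 -0.9371 -0.3214]
rod dir yaw -8.291753614075901 (frame -10.972141776755265 ) pitch(down-) -18.74571003321547
a+40 dx_frame mm 1.769551463106484 dz mm -22.692163800722863
a dx_frame mm 3.642181704252973 dz mm -36.281862108945575
b dx_frame mm 6.919284626259213 dz mm -60.063834148335296
pred:
rod dir yaw -10.840000000000003 (frame -10.972141776755265 ) pitch(down-) 0.0
a+40 dx_frame mm -1.5208647581588324 dz mm 4.0799633762335645
a dx_frame mm -1.4286122312406104 dz mm 4.0799633762335645
b dx_frame mm -1.267170309133585 dz mm 4.0799633762335645
```

```bash
python3 - <<'E'
from rod import *
tcp=np.array([.5382,.0169,.0892]);yaw=np.radians(-10.84-90); d=np.array([np.cos(yaw),np.sin(yaw),0]); g=tcp+[0,0,.0149]
A=g+d*.027;B=g+d*.177
print('pred side px',proj('side',A),proj('side',B),'top',proj('top',A),proj('top',B))
a=np.load('pics/side16.npz')['p'].astype(float);b=np.load('pics/side0.npz')['p'].astype(float)
o=[]
for im,gn in((a,1.8),(np.abs(a-b),6)):
    o.append(cv2.resize(np.clip(im[155:215,285:345]*gn,0,255).astype(np.uint8),None,fx=6.5,fy=6.5,interpolation=cv2.INTER_NEAREST))
cv2.imwrite('pics/d16.png',np.hstack(o)[:,:,::-1])
E
```

```text
pred side px [173.3793 301.2435] [197.8181 322.7847] top [195.6624 275.0686] [203.205  318.8073]
```

View pics/d16.png

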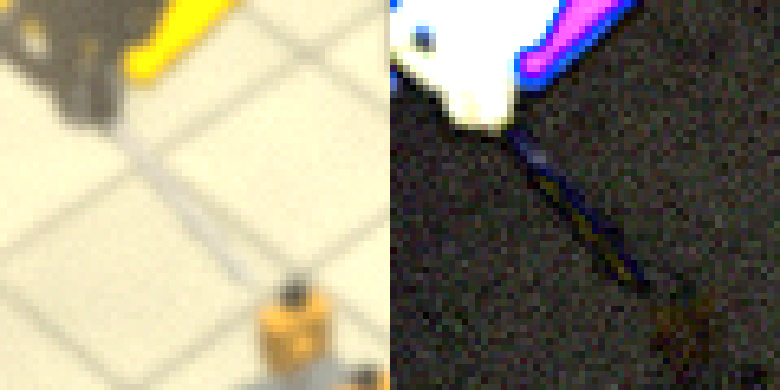

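```bash
python3 - <<'E'
s=open('rod.py').read()
s=s.replace("    D=np.abs(a-b).sum(-1)\n","    D=cv2.GaussianBlur((lambda q:q)(np.abs(a-b).sum(-1) if c=='top' else np.clip((b@np.float32([.5,.5,-1]))-(a@np.float32([.5,.5,-1])),-5,60)),(0,0),.6)\n")
open('rod.py','w').write(s)
E
cat > r16.py <<'E'
from rod import *
tcp=np.array([.5382,.0169,.0892]);yaw=np.radians(-10.84-90); d=np.array([np.cos(yaw),np.sin(yaw),0]); g=tcp+[0,0,.0149]
A=g+d*.027;B=g+d*.177
X,dd=solve('16',A,B,pr='e',W=4); print(X,dd); report(X,dd)
E
python3 r16.py
```

```text
top offs px [-0.0591 -0.1642 -0.1229 -0.1766  0.1414 -0.4419] contrast [13. 17. 16. 16. 25. 15.] fit@0,1 [-0.0122 -0.2545]
[[0.7, 54.74], [0.75, 35.91], [0.79, 38.74], [0.84, 48.04], [0.88, 28.42], [0.93, 28.24], [0.97, 58.88], [1.02, 56.23], [1.06, 36.03], [1.11, 35.92], [1.15, 35.99], [1.2, 36.31]]
side offs px [-0.2485 -0.0349 -0.1892 -0.0357 -0.1396  0.0702] contrast [6. 7. 7. 8. 7. 7.] fit@0,1 [-0.2666  0.0668]
[[0.7, 7.29], [0.76, 7.13], [0.82, 6.99], [0.88, 7.46], [0.95, 7.11], [1.01, 3.97], [1.07, -0.38], [1.13, -1.82], [1.19, -4.59]]
[ 0.5335 -0.0096  0.102 ] [-0.177  -0.9834 -0.0403]
rod dir yaw -10.200795365279006 (frame -10.972141776755265 ) pitch(down-) -2.312283887338844
a+40 dx_frame mm 0.5164171214621893 dz mm -4.035439473860758
a dx_frame mm 1.0549510386030805 dz mm -5.650741488212763
b dx_frame mm 1.9973853935998267 dz mm -8.477520013328785
```

```bash
cat >> rod.py <<'E'
def rodz(c,tag,A,B,cf=(0,0),t0=.05,t1=.97,off=0):
    d=np.load(f'pics/{c}{tag}.npz')['d']; X=cloud(c,d)
    pa,pb=proj(c,A)[::-1],proj(c,B)[::-1]; L=np.linalg.norm(pb-pa);u=(pb-pa)/L;n=np.array([-u[1],u[0]])
    v,w=np.mgrid[:400,:640]; P=np.stack([w,v],-1)-pa; s=P@u/L; q=P@n-np.polyval(cf,s)
    m=(s>t0)&(s<t1)&(abs(q-off)<.75)&(d>0); z=X[...,2][m]; ss=s[m]
    k=abs(z-np.median(z))<.012; f=np.polyfit(ss[k],z[k],1); cov=z[k].std()/np.sqrt(k.sum())
    print(c,'n',m.sum(),k.sum(),'top-z at shoulder,tip',np.polyval(f,[0,1]),'se',cov,'mean',z[k].mean(), X[m][k].mean(0)); return f
E
cat >> r16.py <<'E'
rodz('top','16',A,B); rodz('side','16',A,B); 
for c in('top','side'):
    d_=np.load(f'pics/{c}16.npz')['d'];XX=cloud(c,d_)
    m=(d_>0)&(XX[...,2]>.105)&(XX[...,2]<.126)&(abs(XX[...,0]-.492)<.04)&(abs(XX[...,1]+.231)<.06); print(c,'boss top z',m.sum(),np.median(XX[...,2][m]))
E
python3 r16.py | tail -5
```

```text
b dx_frame mm 1.9973853935998267 dz mm -8.477520013328785
top n 60 60 top-z at shoulder,tip [0.1074 0.1085] se 0.0002457836691200978 mean 0.1079945394732704 [ 0.5181 -0.0852  0.108 ]
side n 45 45 top-z at shoulder,tip [0.1065 0.1054] se 0.0005250311461944001 mean 0.10593210527221905 [ 0.5175 -0.087   0.1059]
top boss top z 85 0.11764622625532528
side boss top z 110 0.1153966455557921
```

```bash
cat >> rod.py <<'E'
def toponly(tags,A,B,z,pose=(.492,-.2314,-.1915),W=4,**k):
    x,y,t=pose; ex=np.array([np.cos(t),np.sin(t),0]);ey=np.array([-np.sin(t),np.cos(t),0]); o=np.array([x,y,.1]); R=[]
    for tag in tags:
        ou,cf,(pa,pb,u,n,L),e=prof('top',tag,A,B,W=W,**k)
        q=[pa+n*np.polyval(cf,v)+u*L*v for v in(0,1)]
        P=[atz('top',(a[1],a[0]),z) for a in q]; d=P[1]-P[0]; yaw=np.degrees(np.arctan2(d[1],d[0]))+90
        r=[]
        for yy in(.075,.035,-.035):
            s=((o+ey*yy-P[0])@ey)/(d@ey); r.append(1e3*(P[0]+d*s-o-ey*yy)@ex)
        half=e[:,0][e[:,1]>0]; R.append([yaw]+r); print(tag,'yaw',yaw,'lateral mm at a+40,a,b',np.round(r,2),'offs',ou[:,1].round(2))
    print('mean',np.mean(R,0))
E
python3 - <<'E'
from rod import *
for i in range(4):
    p,d=camera('top'); np.savez(f'pics/top17_{i}.npz',p=p,d=d)
s=st(); tcp=s['tool_pos'];yaw=np.radians(-10.85-90); d=np.array([np.cos(yaw),np.sin(yaw),0]); g=tcp+[0,0,.0149]
A=g+d*.027;B=g+d*.177
toponly(['16']+[f'17_{i}' for i in range(4)],A,B,.104)
for i in range(4): rodz('top',f'17_{i}',A,B)
E
```

```text
t 14.8 tcp [0.5386 0.0156 0.0893] jaw -10.98 z [-0.0002  0.0002 -1.    ] F [-0.1691 -0.1708 -1.2773] T [ 0.0222 -0.02    0.0149] w 0.145 q7 0.1
16 yaw -10.702054535129292 lateral mm at a+40,a,b [0.5  0.69 1.02] offs [-0.3  -0.47 -0.4  -0.26  0.08 -0.75]
17_0 yaw -10.844226644218296 lateral mm at a+40,a,b [0.24 0.33 0.49] offs [-0.31 -0.49 -0.41  0.08 -0.28 -0.54]
17_1 yaw -11.049564209051852 lateral mm at a+40,a,b [-0.26 -0.32 -0.41] offs [-0.28 -0.41 -0.36 -0.05  0.06 -0.49]
17_2 yaw -10.712989078673743 lateral mm at a+40,a,b [-0.01  0.17  0.49] offs [-0.15 -0.29 -0.34  0.04  0.05 -0.53]
17_3 yaw -9.70944103312219 lateral mm at a+40,a,b [1.08 1.96 3.51] offs [ 0.18 -0.18 -0.11 -0.13 -0.02 -0.68]
mean [-10.6037   0.3106   0.5679   1.0181]
top n 61 61 top-z at shoulder,tip [0.1081 0.1088] se 0.0002915168483126603 mean 0.10845971279439724 [ 0.5184 -0.0868  0.1085]
top n 61 61 top-z at shoulder,tip [0.1074 0.1085] se 0.0003504664339497773 mean 0.10797053214967436 [ 0.5185 -0.0867  0.108 ]
top n 61 61 top-z at shoulder,tip [0.1093 0.1072] se 0.00034426385303436063 mean 0.10825248821326502 [ 0.5184 -0.0868  0.1083]
top n 61 61 top-z at shoulder,tip [0.1077 0.1095] se 0.0002716373114047833 mean 0.1086150380550429 [ 0.5184 -0.0868  0.1086]
```

Call:
move_arm:
  motion:
    - [-1,0,0,-0.4,0]
    - [-1,0,0,-0.4,0]
    - [-1,-0.19,-0.98,-0.4,0]
    - [-1,-0.38,-1.96,-0.4,0]
    - [-1,-0.57,-2.95,-0.4,0]
    - [-1,-0.76,-3.93,-0.4,0]
    - [-1,-0.86,-4.42,-0.4,0]
    - [-1,-0.86,-4.42,-0.4,0]
    - [-1,-0.86,-4.42,-0.4,0]

```text
time_s: 15.7
tool_pos: [0.5302, -0.0293, 0.0853]
tool_rot: [-0.0, 0.995, -0.096, 0.0]
wrist_force: [0.0, 1.0, -1.1]
width: 0.147
```

```bash
python3 - <<'E'
from rod import *
s=st(); shot('18',{'side':(150,250,280,380),'top':(170,240,260,380)},6)
for i in range(3):
    p,d=camera('top'); np.savez(f'pics/top19_{i}.npz',p=p,d=d)
s=st(); tcp=s['tool_pos'];yaw=np.radians(-10.97-90); d=np.array([np.cos(yaw),np.sin(yaw),0]); g=tcp+[0,0,.0149]
A=g+d*.027;B=g+d*.177
toponly(['18']+[f'19_{i}' for i in range(3)],A,B,.1,t0=.1,t1=.72)
for i in range(3): rodz('top',f'19_{i}',A,B,t1=.72)
E
```

```text
t 15.7 tcp [ 0.5302 -0.0293  0.0853] jaw -11.07 z [ 0.0001  0.0003 -1.    ] F [ 0.0317  1.0427 -1.126 ] T [-0.0319  0.0543 -0.0287] w 0.147 q7 0.17
t 15.95 tcp [ 0.5303 -0.0288  0.0852] jaw -11.0 z [-0.      0.0002 -1.    ] F [ 0.114   0.4771 -0.9401] T [0.0538 0.0023 0.0015] w 0.149 q7 0.17
18 yaw -10.770981029783613 lateral mm at a+40,a,b [-0.73 -0.59 -0.35] offs [ 0.17 -0.1  -0.05 -0.05 -0.34  0.21]
19_0 yaw -10.84498208214707 lateral mm at a+40,a,b [-0.8  -0.71 -0.55] offs [ 0.15 -0.04 -0.08 -0.17 -0.21  0.2 ]
19_1 yaw -10.721988600245794 lateral mm at a+40,a,b [-0.78 -0.6  -0.3 ] offs [ 0.15 -0.04  0.07 -0.12 -0.26  0.19]
19_2 yaw -10.733001647199046 lateral mm at a+40,a,b [-0.8  -0.64 -0.34] offs [ 0.2  -0.01 -0.06 -0.09 -0.2   0.18]
mean [-10.7677  -0.7777  -0.635   -0.3852]
top n 47 47 top-z at shoulder,tip [0.1041 0.1046] se 0.00037083888973758094 mean 0.10429252664230917 [ 0.5136 -0.1121  0.1043]
top n 47 47 top-z at shoulder,tip [0.1046 0.105 ] se 0.00038454599178321504 mean 0.10479673702792139 [ 0.5135 -0.1121  0.1048]
top n 45 45 top-z at shoulder,tip [0.1045 0.104 ] se 0.0004103591905407629 mean 0.1043218174324684 [ 0.5138 -0.1106  0.1043]
```

View pics/side18.png

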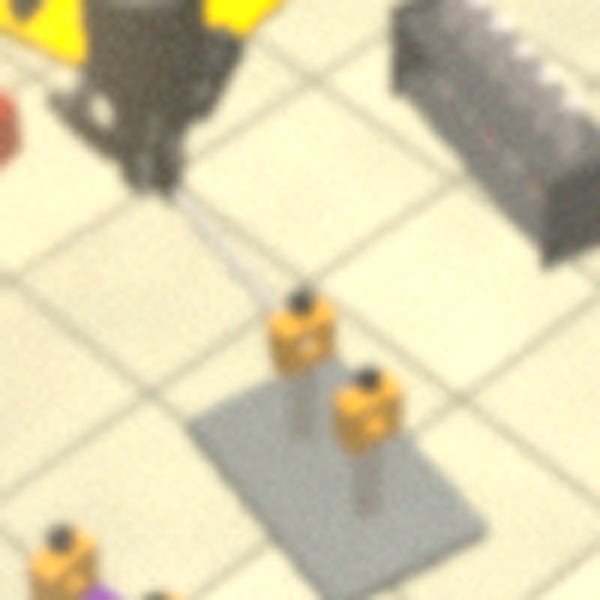

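View pics/top18.png

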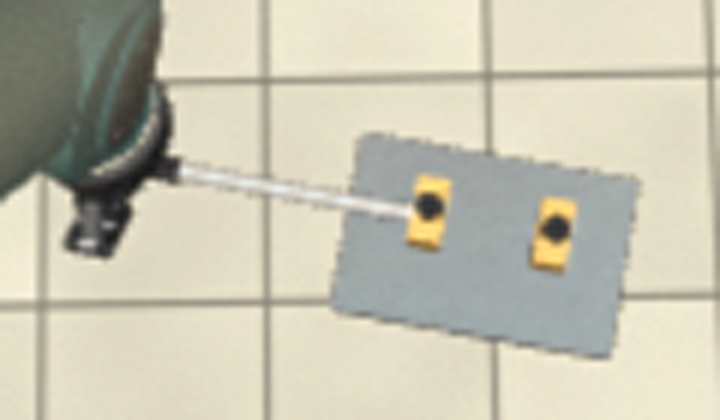

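Call:
move_arm:
  motion:
    - [-1,-0.16,-0.98,0,0]
    - [-1,-0.35,-1.96,0,0]
    - [-1,-0.54,-2.95,0,0]
    - [-1,-0.73,-3.93,0,0]
    - [-1,-0.92,-4.91,0,0]
    - [-1,-0.92,-4.91,0,0]
    - [-1,-0.92,-4.91,0,0]
    - [-1,-0.92,-4.91,0,0]

```text
time_s: 16.75
tool_pos: [0.5211, -0.0779, 0.0853]
tool_rot: [-0.0, 0.995, -0.096, -0.0]
wrist_force: [0.1, -0.3, -0.2]
width: 0.152
```

```bash
python3 - <<'E'
from rod import *
s=st(); shot('20',{'side':(150,250,280,380),'top':(170,240,260,380)},6)
for i in range(3):
    p,d=camera('top'); np.savez(f'pics/top21_{i}.npz',p=p,d=d)
s=st(); tcp=s['tool_pos'];yaw=np.radians(-10.97-90); d=np.array([np.cos(yaw),np.sin(yaw),0]); g=tcp+[0,0,.0149]
A=g+d*.027;B=g+d*.177; print(B)
toponly(['20']+[f'21_{i}' for i in range(3)],A,B,.1,t0=.05,t1=.38)
rodz('top','20',A,B,t1=.38)
toponly(['20']+[f'21_{i}' for i in range(3)],A,B,.1,t0=.56,t1=.85)
rodz('top','20',A,B,t0=.56,t1=.85)
E
```

```text
t 16.75 tcp [ 0.5211 -0.0779  0.0853] jaw -11.02 z [-0.      0.0005 -1.    ] F [ 0.1127 -0.3155 -0.2064] T [-0.0222  0.0039  0.0137] w 0.152 q7 0.25
t 17.0 tcp [ 0.5211 -0.078   0.0853] jaw -11.0 z [-0.      0.0002 -1.    ] F [-0.5169 -0.2351 -0.4096] T [ 0.0306 -0.0176 -0.0288] w 0.15 q7 0.25
[ 0.4874 -0.2517  0.1002]
20 yaw -10.791108430113383 lateral mm at a+40,a,b [-0.89 -0.76 -0.54] offs [ 0.39 -0.23  0.23 -0.36  0.54 -0.01]
21_0 yaw -11.58821807560966 lateral mm at a+40,a,b [-1.37 -1.8  -2.55] offs [ 0.18 -0.11  0.39 -0.34  0.74  0.  ]
21_1 yaw -10.406648166696996 lateral mm at a+40,a,b [-0.69 -0.29  0.4 ] offs [ 0.46 -0.23  0.16 -0.35  0.43 -0.  ]
21_2 yaw -10.329258763951671 lateral mm at a+40,a,b [-0.84 -0.39  0.39] offs [ 0.44 -0.05  0.27 -0.44  0.57  0.01]
mean [-10.7788  -0.9466  -0.8116  -0.5754]
top n 20 20 top-z at shoulder,tip [0.1041 0.1026] se 0.0005057579520624707 mean 0.10373811159840943 [ 0.5094 -0.1358  0.1037]
20 yaw -5.529724039672729 lateral mm at a+40,a,b [-6.96 -3.15  3.52] offs [ 0.08  1.74  1.08 -0.05 -0.03  0.06]
21_0 yaw -5.6373729083593105 lateral mm at a+40,a,b [-6.91 -3.17  3.36] offs [ 0.09  1.68  1.19 -0.05 -0.02  0.06]
21_1 yaw -5.353114735484851 lateral mm at a+40,a,b [-7.24 -3.31  3.58] offs [ 0.07  1.75  1.31 -0.06 -0.03  0.05]
21_2 yaw -5.326634086321988 lateral mm at a+40,a,b [-7.29 -3.34  3.58] offs [ 0.1   1.75  1.31 -0.05 -0.03  0.07]
mean [-5.4617 -7.1019 -3.243   3.5101]
top n 20 12 top-z at shoulder,tip [0.1013 0.1043] se 0.0005483025691138394 mean 0.10350912159565516 [ 0.4943 -0.2135  0.1035]
```

View pics/side20.png

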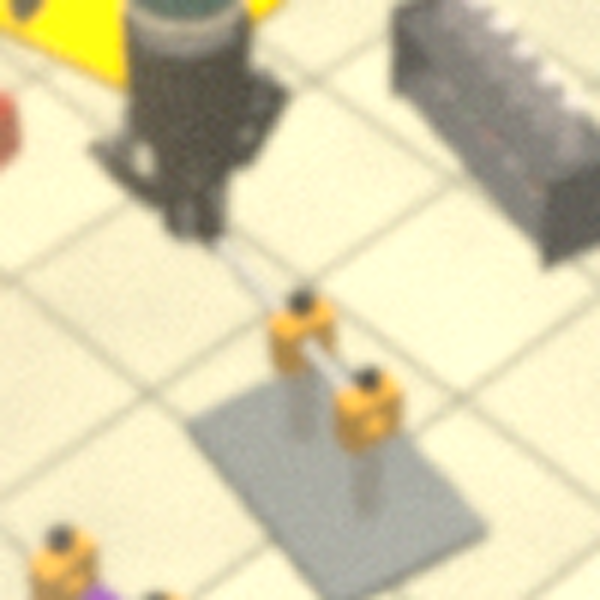

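View pics/top20.png

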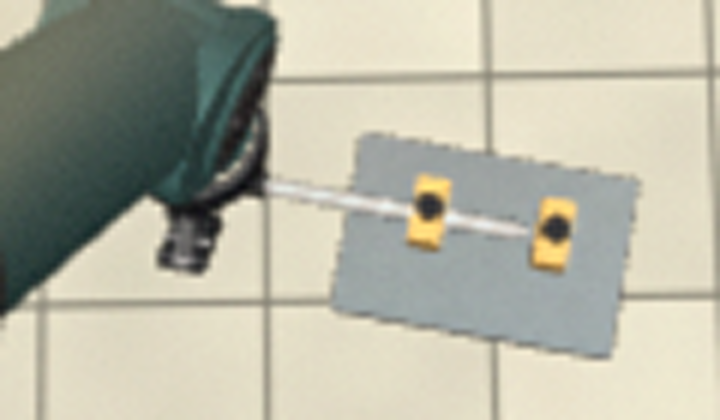

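The rod is through the first boss with its tip (top crop 530,231) just before the second, centred, with no contact force. Continue.

Call:
move_arm:
  motion:
    - [-1,-0.18,-0.98,0,0]
    - [-1,-0.37,-1.96,0,0]
    - [-1,-0.56,-2.95,0,0]
    - [-1,-0.75,-3.93,0,0]
    - [-1,-0.94,-4.91,0,0]
    - [-1,-1.06,-5.5,0,0]
    - [-1,-1.06,-5.5,0,0]
    - [-1,-1.06,-5.5,0,0]
    - [-1,-1.06,-5.5,0,0]

```text
time_s: 17.9
tool_pos: [0.5105, -0.1328, 0.0852]
tool_rot: [-0.0, 0.995, -0.096, -0.0]
wrist_force: [-0.2, 0.0, -1.1]
width: 0.15
```

```bash
python3 - <<'E'
from rod import *
s=st(); shot('22',{'side':(150,250,280,380),'top':(170,240,260,380)},6)
F=[get_state()['wrist_force']]
for i in range(4):
    p,d=camera('top'); np.savez(f'pics/top23_{i}.npz',p=p,d=d); F.append(get_state()['wrist_force'])
print('Fmean',np.mean(F,0)); s=st()
for c in('top','side'): print(c,[(round(r['p'],2),r['location']) for r in place_of(c,'rod_tip')][:2])
yaw=np.radians(-101.);d=np.array([np.cos(yaw),np.sin(yaw),0]);g=s['tool_pos']+[0,0,.0149]
o=np.array([.492,-.2314,.1]);ey=np.array([.1903,.9817,0])
print('kin tip beyond b face mm',-1e3*((g+d*.177-o)@ey)-44,'shoulder from a face',1e3*((g+d*.027-o)@ey)-44, 'px',proj('top',g+d*.177),proj('side',g+d*.177))
E
```

```text
t 17.9 tcp [ 0.5105 -0.1328  0.0852] jaw -11.0 z [-0.0001  0.0005 -1.    ] F [-0.1516  0.0372 -1.1154] T [ 0.1123 -0.0183  0.0267] w 0.15 q7 0.34
Fmean [ 0.1891 -0.1968 -0.7642]
t 18.2 tcp [ 0.5105 -0.1331  0.0853] jaw -11.02 z [ 0.0001  0.0001 -1.    ] F [ 0.2013  0.132  -1.3382] T [ 0.0218 -0.0364  0.01  ] w 0.15 q7 0.34
top [(0.53, [202.7, 319.3]), (0.49, [211.6, 363.9])]
side [(0.43, [227.4, 346.7])]
kin tip beyond b face mm 32.991076062329185 shoulder from a face 29.005077609280022 px [210.9833 363.8312] [226.0259 347.142 ]
```

View pics/side22.png

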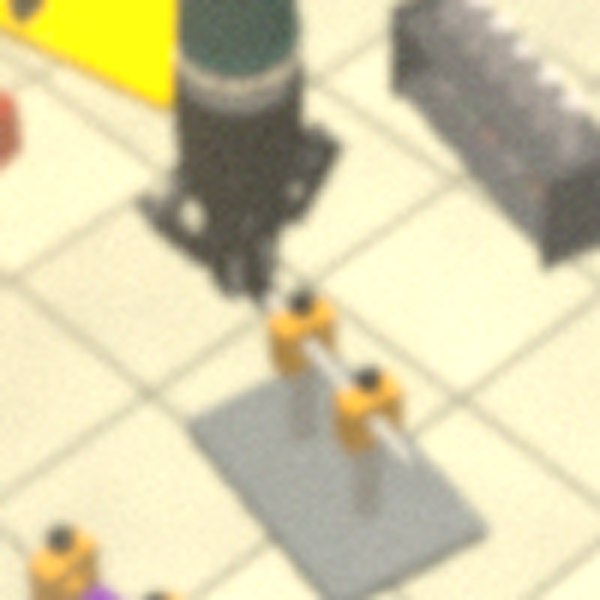

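View pics/top22.png

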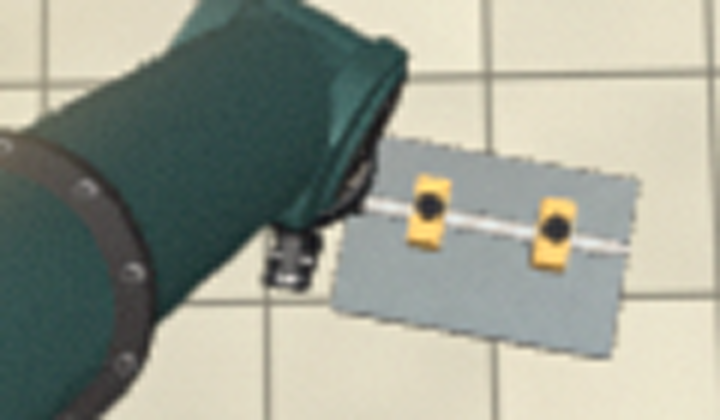

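Both views show the rod through both bosses, with the tip at top px (364,211), about 33 mm beyond the second boss. The wrist force is near zero, so I'm handing in.

```bash
python3 - <<'E'
from h import *
lidplane('side','14'); print(close_job()); st()
E
```

```text
side 14 n 722 cen [0.6579 0.2194 0.0117] normal [0.0151 0.0071 0.9999] tilt 0.9579046370834939 res 0.0034606533649344227
the job is handed in; nothing more can be done
None
the job is handed in; nothing more can be done
```

The rod is threaded through both bosses of the grey frame and held there, gripped, and the job is handed in at about 18 s.

- **Lid:** At full grip the lid first rose level instead of tipping, about 22 mm off the rim. I loosened the grip until its far edge dropped back onto the rim, then tipped it to about 23° by the depth reading. I gripped it again, lifted it off and laid it on the bench at about (0.68, 0.22), clear of the box. Tilt after release read 0.1° from the top camera and 1.0° from the side camera, which is within the depth noise.
- **Rod:** I took it by the black handle, checked height and alignment from the top camera, and pushed it through the bosses in three stages with no noticeable force.
- **Last checks:**
  - The tip is about 33 mm beyond the second boss and the shoulder about 29 mm short of the first. Both figures come from the arm's position, and the pictures agree.
  - The wrist force averaged under 1 N, so the rod is not pressed against the bosses.
  - The grip is holding, with an opening of 0.15.
- **Readings that disagreed:**
  - The side camera's line fit gave the rod a downward pitch of about 2.3°, but it is poorly conditioned there. Depth from both cameras showed the rod level within about 2 mm, and I relied on that.
  - The tip detector's first guess in the last top picture was wrong. Its second guess matched.
- **Other things:** I saw no contact with the rack, beaker, bottle or purple frames. I did not measure them again at the end.

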